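# Put the piled setting rings back in their cases

## Task

The caliper check is finished and the four steel setting rings have been left in a pile. Take the pile apart ring by ring and put each one back in its own open case, the one whose round foam seat is made for its diameter, so that it lies flat on the bottom of the seat. They are precision gauges, so set them down gently rather than dropping them in, and do not shift the ball bar or the loupe.

Things in the scene. Friction and masses are not known exactly. Their poses are not given: they have to be found in the camera images.
- ring_32_center (a point): The smallest of four steel setting rings (thick flat rings, bright faces, knurled rim): 32 mm outer diameter, 14 mm bore, 18 mm high, rigid, 91 g give or take a third; at the start it lies on top of the 43 mm ring in the pile, up to 4 mm off-centre. The point is the ring's centre, half-way up (9 mm above its underside); z is the ring's axis, pointing up.
- ring_43_center (a point): The second smallest of four steel setting rings (thick flat rings, bright faces, knurled rim): 43 mm outer diameter, 20 mm bore, 20 mm high, rigid, 178 g give or take a third; at the start it lies on top of the 54 mm ring in the pile, up to 4 mm off-centre. The point is the ring's centre, half-way up (10 mm above its underside); z is the ring's axis, pointing up.
- ring_54_center (a point): The second largest of four steel setting rings (thick flat rings, bright faces, knurled rim): 54 mm outer diameter, 28 mm bore, 22 mm high, rigid, 287 g give or take a third; at the start it lies on top of the 66 mm ring in the pile, up to 4 mm off-centre. The point is the ring's centre, half-way up (11 mm above its underside); z is the ring's axis, pointing up.
- ring_66_center (a point): The largest of four steel setting rings (thick flat rings, bright faces, knurled rim): 66 mm outer diameter, 38 mm bore, 24 mm high, rigid, 428 g give or take a third; at the start it lies on the desk at the bottom of the pile. The point is the ring's centre, half-way up (12 mm above its underside); z is the ring's axis, pointing up.
- case_32_seat (a point): Seat of the smallest of four open ring cases, made for the 32 mm ring: black square tray 64 x 64 mm, 13 mm high, fixed on the desk, with hard grey foam and a dark-floored round recess 7 mm deep in its middle, tapering from 44 mm diameter at the top to 36 mm at the floor. The point is the centre of the recess's floor, 6 mm above the desk; z up. A seated ring stands 11 mm proud.
- case_43_seat (a point): Seat of the second smallest of four open ring cases, made for the 43 mm ring: black square tray 75 x 75 mm, 13 mm high, fixed on the desk, with hard grey foam and a dark-floored round recess 7 mm deep in its middle, tapering from 55 mm diameter at the top to 47 mm at the floor. The point is the centre of the recess's floor, 6 mm above the desk; z up. A seated ring stands 13 mm proud.
- case_54_seat (a point): Seat of the second largest of four open ring cases, made for the 54 mm ring: black square tray 86 x 86 mm, 13 mm high, fixed on the desk, with hard grey foam and a dark-floored round recess 7 mm deep in its middle, tapering from 66 mm diameter at the top to 58 mm at the floor. The point is the centre of the recess's floor, 6 mm above the desk; z up. A seated ring stands 15 mm proud.
- case_66_seat (a point): Seat of the largest of four open ring cases, made for the 66 mm ring: black square tray 98 x 98 mm, 13 mm high, fixed on the desk, with hard grey foam and a dark-floored round recess 7 mm deep in its middle, tapering from 78 mm diameter at the top to 70 mm at the floor. The point is the centre of the recess's floor, 6 mm above the desk; z up. A seated ring stands 17 mm proud.
- ball_bar_center (a point): Calibration ball bar: two 32 mm white balls on small feet, joined by a black rod, 202 mm long, 48 mm high, loose, a bystander. The point is the middle of the rod, 32 mm above the desk; y runs along the rod.
- loupe_center (a point): Standing loupe, a black cylinder with a white rim, 42 mm diameter, 36 mm high, loose, a bystander. The point is its centre, 18 mm above the desk; z up.
There are look-alikes about, which are no part of the job. What is shaped like the part that bears ring_66_center but purple is not meant.

How it is judged (in metres and radians):
At the end, for the whole second after the job is handed in: Each of the four rings lies flat (within 0.08 rad) and at rest on the floor of the seat of its own case (the 32 mm ring in the case for 32 mm and so on): its centre within 6 mm of the seat's centre from above, its underside within 3 mm of the seat's floor. All rings are released (horizontal distance between ring_32_center and case_32_seat below 0.006 m and z of ring_32_center in the frame of case_32_seat below 0.012 m and angle between each of ring_32_center, ring_43_center, ring_54_center, ring_66_center's own z axis and vertical below 0.08 rad and linear speed of each of ring_32, ring_43, ring_54, ring_66 below 0.02 m/s and angular speed of each of ring_32, ring_43, ring_54, ring_66 below 0.2 rad/s and horizontal distance between ring_43_center and case_43_seat below 0.006 m and z of ring_43_center in the frame of case_43_seat below 0.013 m and horizontal distance between ring_54_center and case_54_seat below 0.006 m and z of ring_54_center in the frame of case_54_seat below 0.014 m and horizontal distance between ring_66_center and case_66_seat below 0.006 m and z of ring_66_center in the frame of case_66_seat below 0.015 m); the robot touches nothing.
It fails at once if a ring is dropped or knocked flying: out of the fingers it moves faster than 0.55 m/s (a free fall of over 15 mm) ((contact force between the fingers and ring_32 below 0.1 N and linear speed of ring_32 above 0.55 m/s) or (contact force between the fingers and ring_43 below 0.1 N and linear speed of ring_43 above 0.55 m/s) or (contact force between the fingers and ring_54 below 0.1 N and linear speed of ring_54 above 0.55 m/s) or (contact force between the fingers and ring_66 below 0.1 N and linear speed of ring_66 above 0.55 m/s)).
It fails at once if the ball bar or the loupe is pushed more than 15 mm (distance of any of ball_bar_center, loupe_center from where it was at the start of the episode above 0.015 m).
It also fails if it takes over 104 s, if anything falls off the work surface, if the arm or the gripper's body presses on something with over 40 N, if the wrist force passes 120 N, or if a joint passes its speed limit or range.

## Robot

A 6-joint arm with a two-finger parallel gripper is mounted at the origin on a cart in front of the work surface, level with it; the furniture and walls round the work are solid. World frame = base frame: x ahead of the robot, y to its left, z up, the work surface at z = 0. Lengths are in mm, angles in rad, forces in N, time in s.
With the tool pointing down it reaches from about 275 to 750 mm from the base axis. Payload 10.2 kg.
Tool frame: the origin (TCP) lies midway between the tips of the shut fingers; the grasp point (between the pads) lies 19 mm behind it (ctrl.pinch_z is the distance from the TCP to the grasp point, in mm); x points along the fingers, z is the direction in which the jaws open and shut, and the axes are right-handed (so a half turn about x gives the same grasp; the last joint's range is limited). The gripper opens to 85 mm and grips with 20 to 120 N. Pads are 22 mm wide; open, the fingers measure 114 mm over their backs; the gripper's body (76 mm by 85 mm) begins 54 mm behind the grasp point. The pads swing forward as they close: fully open they stand 13 mm farther back than shut.
Start: joints at [1.084, 0.313, 1.498, -0, 1.331, -0.223], TCP at [136.907, 506.841, 203.394] pointing down, gripper open.
Joint ranges: [-2.94, 2.94], [-0.97, 2.17], [0.19, 2.56], [-1.23, 4.37], [0.02, 3.11], [-2.88, 2.88]. Speed limits (rad/s): [2.39, 2.39, 3.01, 3.14, 3.14, 3.14].

## Interface

Orientations are given as a unit quaternion [w, x, y, z].
In Python, from rig import ctrl, capture, workorder, nets gives the robot as it stands. The module is installed in compiled form; this text tells all that it offers.
- The arm moves only by the tool send_rows, never from a script. Its argument "rows" is text: rows parted by semicolons, each of 5 numbers parted by spaces: the opening, from 0 (shut) to 1 (fully open), then the shift along the tool's x, y, z in cm, then the turn about the tool's x in units of 5 degrees (1.0 is 5 degrees). In form: grip x y z yaw; .... A call has 1 to 12 rows; each row is the pose to reach, as a shift and turn from the pose commanded when the call began, along the tool's axes at that moment; what a row does not reach only later rows make up. A row lasts 1/10 s, in which the tool goes at most 50 mm and 8.59 degrees, less where a joint would pass 70% of its speed; a pose out of reach is approached as far as the arm can. A call with a gripper value outside its range is refused whole. The fingers move at their own pace and stop on an object; "grip_force" is the grip in N (left out, the last holds). Time passes only in rows, so rows that repeat a pose let the fingers close. It gives the time, the measured TCP pose, the force and the opening at its end, in the units of the state.
- ctrl.sense(): the state, without advancing time (a new reading comes with each control period).
- capture(name): name is "side" or "top" or "wrist"; returns a dict with "pixels" (384x512x3 uint8, red, green, blue), "intrinsics" (3x3 intrinsics, pixels), "view" (4x4, takes a point from world to camera coordinates); the wrist camera has in their place "mount" (4x4, takes a point from camera to tool coordinates, whose origin is the TCP and whose axes are the tool frame's). Camera axes: x right, y down, z forward; pixel columns grow to the right and rows downward; lengths in mm; the calibration is good to about 2 mm. A picture is of the moment at which its call begins: read the wrist's pose just before it. There is no depth.
- workorder.finish_job(): hands the job in, once; it reports no verdict.
Trained networks look in a picture, given as the dict that the camera call returned (one of the last four; its "shot" number tells which), for a name from the list of things; names that differ only in an ending like _2 or _b are one class to them, and where a whole thing is asked for, a point or a joint stands for the part that bears it (a point fixed in the world has none). Each returns a list of dicts, best first, with "confidence" (0 to 1); they miss things now and then, are a little off and sometimes report something else, mostly with a low value. They report only what shows in the picture. A call takes as long as a camera call. They do not tell look-alikes from the thing itself.
- nets.boxes_of(picture, target): "location" ([x, y, z] in mm, in world coordinates, good to about 4 mm: the middle of the surface that is visible of it).
- nets.spot_point(picture, target): "location" ([x, y, z] in mm, in world coordinates, good to about 4 mm: a listed point, or the origin of a listed thing).
The state is a dict: "time_s": time; "joints": joint angles; "dq": joint speeds; "tau": joint torques, N m; "eef_pos": TCP position; "ee_rot": TCP orientation; "force": force on the tool from outside, world axes, zero at the start; "wrist_torque": the same for the moment, N m; "grip_width": opening from 0.0 (shut) to 1.0 (fully open).
Only numpy, scipy, OpenCV 4.12 (cv2) and the standard library are available. Lean on these libraries where they do the work, as an engineer would, in place of code of your own. Each camera call takes 0.05 s, during which the arm holds its last target.

## Working session

There is one attempt and no reset: what is moved stays moved. The work goes in short steps, Python scripts to look and compute and a tool call to move; the robot and the scene stay as the last step left them, time stands still between calls to the robot, and variables do not carry over. Pictures are saved under pics/ and viewed, and the job is handed in when it is done.

Besides the shell and the picture viewer there is one more tool, called after ">>>" in YAML: its name, and indented under it one key for each argument. send_rows: Moves the arm, as the interface text tells. Its arguments: {"type":"object","properties":{"rows":{"type":"string"},"grip_force":{"type":"number"}},"required":["rows"]}

```bash
mkdir -p pics; cat > h.py <<'E'
from rig import ctrl, capture, workorder, nets
import numpy as np, cv2
from scipy.spatial.transform import Rotation as R
def st():
    s=ctrl.sense(); print('t',round(s['time_s'],2),'p',np.round(s['eef_pos'],1),'q',np.round(s['ee_rot'],4),'F',np.round(s['force'],1),'g',round(s['grip_width'],3)); return s
def rot(s):
    w,x,y,z=s['ee_rot']; return R.from_quat([x,y,z,w]).as_matrix()
def save(p,n): cv2.imwrite('pics/'+n+'.png',cv2.cvtColor(p['pixels'],cv2.COLOR_RGB2BGR))
def ray(p,uv,z,s=None):
    K=np.array(p['intrinsics']); d=np.linalg.inv(K)@np.array([uv[0],uv[1],1.])
    if 'view' in p:
        V=np.array(p['view']); C=np.linalg.inv(V)
    else:
        T=np.eye(4); T[:3,:3]=rot(s); T[:3,3]=s['eef_pos']; C=T@np.array(p['mount'])
    o=C[:3,3]; w=C[:3,:3]@d
    return o+w*(z-o[2])/w[2]
E
python3 - <<'E'
from h import *
s=st(); print(np.round(rot(s),3))
t=capture('top'); save(t,'top0')
for n in ['ring_32_center','ring_43_center','ring_54_center','ring_66_center','case_32_seat','case_43_seat','case_54_seat','case_66_seat','ball_bar_center','loupe_center']:
    print(n,[(np.round(d['location'],1).tolist(),round(d['confidence'],2)) for d in nets.spot_point(t,n)][:4])
w=capture('side'); save(w,'side0')
for n in ['ring_32_center','ring_43_center','ring_54_center','ring_66_center']:
    print(n,[(np.round(d['location'],1).tolist(),round(d['confidence'],2)) for d in nets.spot_point(w,n)][:4])
E
```

```text
t 0.0 p [136.8 506.6 202.8] q [ 0.561  -0.4301  0.5618  0.4297] F [ 0.2 -0.6 -0.6] g 1.002
[[-0.001 -0.965  0.261]
 [-0.001  0.261  0.965]
 [-1.     0.    -0.001]]
ring_32_center [([628.8, -143.4, 74.6], 0.71), ([623.4, -140.2, 35.4], 0.39)]
ring_43_center [([628.8, -143.2, 59.6], 0.65)]
ring_54_center [([625.3, -135.8, 36.7], 0.53)]
ring_66_center [([600.9, -23.0, 9.9], 0.96), ([623.2, -137.4, 11.7], 0.64)]
case_32_seat [([629.1, 117.2, 9.4], 0.64)]
case_43_seat [([466.2, 208.8, 10.3], 0.6)]
case_54_seat [([462.4, -3.9, 4.3], 0.57)]
case_66_seat [([465.1, -253.4, 9.4], 0.93)]
ball_bar_center [([668.5, -345.3, 31.1], 0.95), ([465.3, -7.0, 2.5], 0.57)]
loupe_center [([453.6, -128.3, 19.2], 0.71)]
ring_32_center [([627.3, -147.4, 73.4], 0.6)]
ring_43_center [([627.6, -138.6, 60.6], 0.52)]
ring_54_center [([625.4, -139.7, 32.3], 0.73)]
ring_66_center [([598.4, -20.4, 9.3], 0.71), ([628.8, -139.6, 10.7], 0.62)]
```

View pics/top0.png

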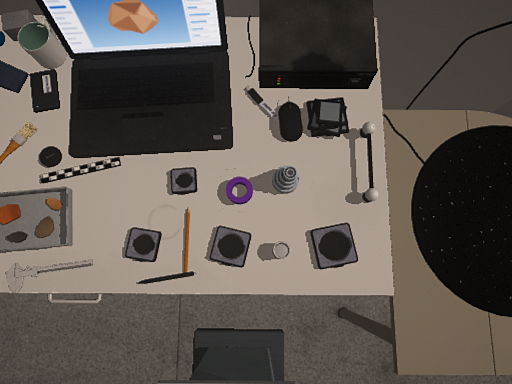

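View pics/side0.png

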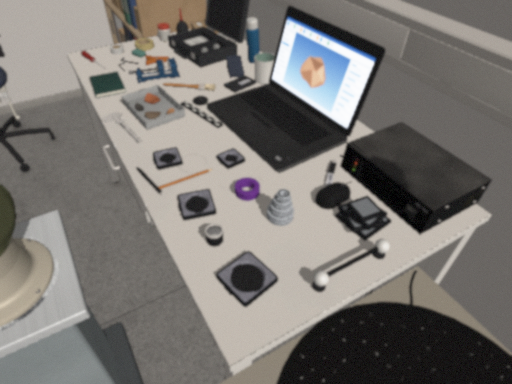

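```bash
cat >> h.py <<'E'
def delta(s,target):
    """cm along tool axes"""
    d=rot(s).T@(np.array(target)-np.array(s['eef_pos']))/10; print('delta cm',np.round(d,2)); return d
E
python3 - <<'E'
from h import *
s=st(); w=capture('wrist'); save(w,'w0'); print(np.round(w['mount'],3),w['intrinsics'],ctrl.pinch_z)
delta(s,[466,209,230]); delta(s,[629,117,230]);delta(s,[627,-141,230])
E
```

```text
t 0.8 p [136.9 506.8 203.4] q [ 0.5614 -0.4299  0.5614  0.4299] F [ 0.2  0.5 -0.1] g 1.0
[[-1.00000e-03 -2.83000e-01  9.59000e-01 -1.70357e+02]
 [ 1.00000e-03 -9.59000e-01 -2.83000e-01  7.19440e+01]
 [ 1.00000e+00  1.00000e-03  1.00000e-03 -2.31000e-01]
 [ 0.00000e+00  0.00000e+00  0.00000e+00  1.00000e+00]] [[342.12842653   0.         245.49404022]
 [  0.         342.12842653 190.30752306]
 [  0.           0.           1.        ]] 18.700000000000003
delta cm [ -2.66 -39.54 -20.17]
delta cm [ -2.66 -57.67 -24.81]
delta cm [ -2.66 -64.2  -49.77]
```

View pics/w0.png

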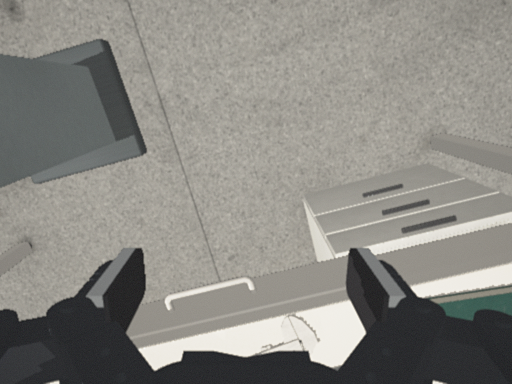

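>>> send_rows:
  rows: "1 -2.7 -39.5 -20.2 0;1 -2.7 -39.5 -20.2 0;1 -2.7 -39.5 -20.2 0;1 -2.7 -39.5 -20.2 0;1 -2.7 -39.5 -20.2 0;1 -2.7 -39.5 -20.2 0;1 -2.7 -39.5 -20.2 0;1 -2.7 -39.5 -20.2 0;1 -2.7 -39.5 -20.2 0;1 -2.7 -39.5 -20.2 0;1 -2.7 -39.5 -20.2 0;1 -2.7 -39.5 -20.2 0"
  grip_force: 50

```text
time_s: 2.05
eef_pos: [464.9, 209.5, 230.4]
ee_rot: [0.561, -0.43, 0.561, 0.43]
force: [-0.7, 0.1, 0.2]
grip_width: 0.998
```

```bash
python3 - <<'E'
from h import *
s=st(); w=capture('wrist'); save(w,'w1')
for n in ['case_43_seat','case_32_seat','case_54_seat']:
    print(n,[(np.round(d['location'],1).tolist(),round(d['confidence'],2)) for d in nets.spot_point(w,n)][:4])
delta(s,[629,117,230]);delta(s,[627,-141,230])
E
```

```text
t 2.05 p [464.9 209.5 230.4] q [ 0.5612 -0.4301  0.5613  0.4303] F [-0.7  0.1  0.2] g 0.998
case_43_seat [([463.6, 207.2, 7.7], 0.92)]
case_32_seat [([466.2, 208.9, 8.8], 0.75), ([628.1, 115.5, 8.0], 0.59)]
case_54_seat [([464.5, -5.5, 6.7], 0.95)]
delta cm [  0.03 -18.25  -4.67]
delta cm [  0.03 -24.76 -29.64]
```

View pics/w1.png

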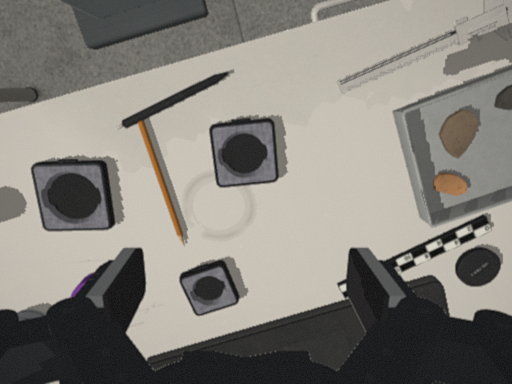

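```bash
cat >> h.py <<'E'
def proj(p,P,s=None):
    if 'view' in p: V=np.array(p['view'])
    else:
        T=np.eye(4); T[:3,:3]=rot(s); T[:3,3]=s['eef_pos']; V=np.linalg.inv(T@np.array(p['mount']))
    c=V[:3,:3]@np.array(P,float)+V[:3,3]; u=np.array(p['intrinsics'])@c; return u[:2]/u[2]
def circ(img,p,c,r,s,col,k=4,off=(0,0)):
    a=np.linspace(0,2*np.pi,60)
    pts=np.array([(proj(p,[c[0]+r*np.cos(t),c[1]+r*np.sin(t),c[2]],s)+.5-np.array(off))*k for t in a])
    cv2.polylines(img,[np.round(pts*8).astype(int).reshape(-1,1,2)],True,col,1,cv2.LINE_AA,3)
def crop(p,uv,h,k):
    u,v=[int(x) for x in uv]; x0,y0=max(u-h,0),max(v-h,0)
    im=cv2.cvtColor(p['pixels'],cv2.COLOR_RGB2BGR)[y0:v+h,x0:u+h]
    return cv2.resize(im,None,fx=k,fy=k,interpolation=cv2.INTER_CUBIC),(x0,y0)
def fitseat(p,guess,rf,s,zf=6):
    """dark recess: threshold around the guess, ellipse, backproject contour at floor height"""
    g=cv2.cvtColor(p['pixels'],cv2.COLOR_RGB2GRAY)
    c=proj(p,guess,s); e=np.linalg.norm(proj(p,np.array(guess)+[0,rf+6,0],s)-c)
    h=int(e)+4;u,v=[int(round(x)) for x in c]; x0,y0=u-h,v-h
    sub=g[max(y0,0):v+h+1,max(x0,0):u+h+1]; x0=max(x0,0);y0=max(y0,0)
    big=cv2.resize(sub,None,fx=4,fy=4,interpolation=cv2.INTER_CUBIC)
    yy,xx=np.mgrid[:big.shape[0],:big.shape[1]]
    m=np.hypot((xx+.5)/4-.5+x0-c[0],(yy+.5)/4-.5+y0-c[1])<e
    th,_=cv2.threshold(big[m].reshape(-1,1),0,255,cv2.THRESH_OTSU)
    b=((big<=th)&m).astype(np.uint8)
    n,l,stt,cen=cv2.connectedComponentsWithStats(b)
    i=1+np.argmax(stt[1:,4]); cs,_=cv2.findContours((l==i).astype(np.uint8),cv2.RETR_EXTERNAL,cv2.CHAIN_APPROX_NONE)
    cc=max(cs,key=len); hull=cv2.convexHull(cc)[:,0]
    pts=np.array([ray(p,((q[0]+.5)/4-.5+x0,(q[1]+.5)/4-.5+y0),zf,s)[:2] for q in cc[:,0]]).astype(np.float32)
    (cx,cy),(a,b2),an=cv2.fitEllipse(pts); return np.array([cx,cy]),a,b2,th
E
python3 - <<'E'
from h import *
s=st(); w=capture('wrist'); rows=[]
for n,gs,rf in [('43',(463.6,207.2,6),23.5),('32',(628.1,116,6),18),('54',(464.5,-5.5,6),29)]:
    c,a,b,th=fitseat(w,gs,rf,s); print(n,c,a,b,th)
    im,off=crop(w,proj(w,gs,s),45,4)
    circ(im,w,(*c,6),rf,s,(0,255,0),4,off); circ(im,w,(*c,13),rf+4,s,(0,0,255),4,off)
    rows.append(cv2.resize(im,(260,260)))
cv2.imwrite('pics/s1.png',np.hstack(rows))
E
```

```text
t 2.25 p [465.  209.6 230.5] q [ 0.5611 -0.4303  0.561   0.4303] F [-0.3 -0.4 -0.2] g 0.998
43 [464.32363892 206.07643127] 48.14796447753906 54.23550033569336 74.0
32 [626.17443848 114.29194641] 36.479984283447266 45.889835357666016 77.0
54 [462.43417358  -6.57225704] 58.45732498168945 66.82177734375 74.0
```

View pics/s1.png

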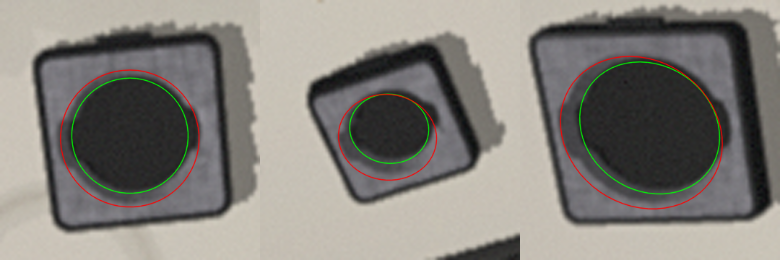

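```bash
cat >> h.py <<'E'
from scipy.optimize import least_squares
def fitseat2(p,guess,rf,s,name,zf=6):
    g=cv2.cvtColor(p['pixels'],cv2.COLOR_RGB2GRAY)
    # rectify to plane z=zf, 0.25mm/px
    H=rf+14; n=int(8*H); 
    src=np.float32([proj(p,(guess[0]+dx*H,guess[1]+dy*H,zf),s) for dx,dy in [(1,1),(1,-1),(-1,-1),(-1,1)]])
    M=cv2.getPerspectiveTransform(src,np.float32([[0,0],[n,0],[n,n],[0,n]])-.5)
    im=cv2.warpPerspective(g,M,(n,n),flags=cv2.INTER_CUBIC); im=cv2.GaussianBlur(im,(0,0),2)
    c0=n/2; yy,xx=np.mgrid[:n,:n]; m=np.hypot(xx-c0,yy-c0)<(rf+7)*4
    th,_=cv2.threshold(im[m].reshape(-1,1),0,255,cv2.THRESH_OTSU)
    cen=np.array([c0,c0]);
    for it in range(2):
      pts=[]
      for a in np.linspace(0,2*np.pi,180,endpoint=False):
        rr=np.arange((rf-7)*4,(rf+8)*4); x=cen[0]+rr*np.cos(a); y=cen[1]+rr*np.sin(a)
        pr=cv2.remap(im,x.astype(np.float32).reshape(1,-1),y.astype(np.float32).reshape(1,-1),1)[0].astype(float)
        k=np.argmax(pr>45) if False else np.argmax(np.gradient(pr)>2.0)
        if k>0: pts.append((x[k],y[k]))
      pts=np.array(pts)
      r=least_squares(lambda c:np.hypot(pts[:,0]-c[0],pts[:,1]-c[1])-rf*4,cen,loss='soft_l1',f_scale=2)
      cen=r.x
    res=np.abs(r.fun)/4
    vis=cv2.cvtColor(im,cv2.COLOR_GRAY2BGR); vis=cv2.convertScaleAbs(vis,alpha=1.5)
    cv2.circle(vis,tuple(np.round(cen).astype(int)),int(rf*4),(0,255,0),1)
    for q in pts: cv2.circle(vis,tuple(np.round(q).astype(int)),1,(0,0,255),-1)
    cv2.imwrite('pics/'+name+'.png',cv2.resize(vis,(360,360)))
    xy=np.array([guess[0]+H-(cen[1]+.5)/4, guess[1]+H-(cen[0]+.5)/4])
    print(name,'centre',np.round(xy,2),'med res',np.round(np.median(res),2)); return xy
E
python3 - <<'E'
from h import *
s=st(); w=capture('wrist')
fitseat2(w,(464,206.5),23.5,s,'f43'); fitseat2(w,(627,115),18,s,'f32');fitseat2(w,(463,-6),29,s,'f54')
print(proj(w,(464,206.5,6),s))
a=[cv2.imread(f'pics/f{k}.png') for k in (43,32,54)]
cv2.imwrite('pics/f_all.png',np.hstack(a)[:,:])
delta(s,[680,95,230]); delta(s,[520,-25,230])
E
python3 -c "
import cv2;i=cv2.imread('pics/f_all.png');cv2.imwrite('pics/f_all2.png',cv2.resize(i,(798,266)))"
```

```text
t 2.3 p [465.1 209.4 230.5] q [ 0.5612 -0.4303  0.5611  0.4302] F [-0.2 -0.3 -0.4] g 1.001
f43 centre [464.02 207.44] med res 1.06
f32 centre [625.27 116.03] med res 1.14
f54 centre [461.4   -4.69] med res 1.18
[242.7303804  153.14284299]
delta cm [  0.06 -23.72  -5.47]
delta cm [  0.06 -11.38 -21.21]
```

View pics/f_all2.png

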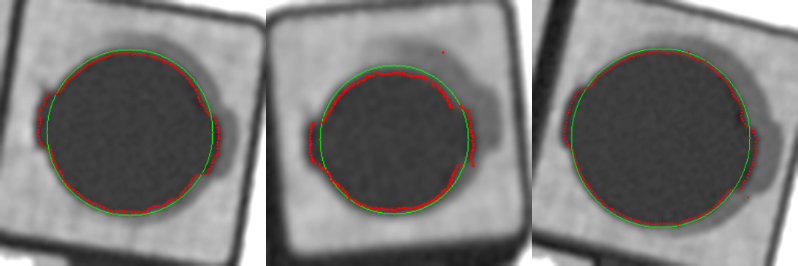

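>>> send_rows:
  rows: "1 0 -23.7 -5.5 0;1 0 -23.7 -5.5 0;1 0 -23.7 -5.5 0;1 0 -23.7 -5.5 0;1 0 -23.7 -5.5 0;1 0 -23.7 -5.5 0;1 0 -23.7 -5.5 0;1 0 -23.7 -5.5 0"

```text
time_s: 3.15
eef_pos: [679.4, 94.9, 230.9]
ee_rot: [0.561, -0.43, 0.561, 0.43]
force: [-0.6, 0.0, 0.3]
grip_width: 1.003
```

```bash
python3 - <<'E'
from h import *
s=st(); w=capture('wrist'); save(w,'w2')
fitseat2(w,(626,116),18,s,'g32')
print(proj(w,(626,116,6),s))
delta(s,[520,-45,230]); delta(s,[527,-268,230]); 
E
```

```text
t 3.15 p [679.4  94.9 230.9] q [ 0.5613 -0.4302  0.5611  0.4302] F [-0.6  0.   0.3] g 1.003
g32 centre [624.8  116.45] med res 1.21
[251.2331835  103.03146655]
delta cm [  0.09  11.76 -17.65]
delta cm [  0.08   5.29 -39.  ]
```

View pics/g32.png

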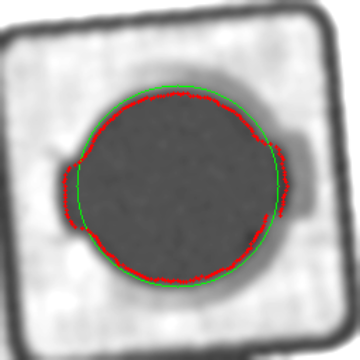

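>>> send_rows:
  rows: "1 0 11.8 -17.6 0;1 0 11.8 -17.6 0;1 0 11.8 -17.6 0;1 0 11.8 -17.6 0;1 0 11.8 -17.6 0;1 0 11.8 -17.6 0;1 0 11.8 -17.6 0"

```text
time_s: 3.9
eef_pos: [520.7, -44.3, 231.0]
ee_rot: [0.562, -0.43, 0.561, 0.43]
force: [-0.2, 0.1, 0.6]
grip_width: 0.998
```

```bash
python3 - <<'E'
from h import *
s=st(); w=capture('wrist'); save(w,'w3')
fitseat2(w,(461.5,-5),29,s,'g54')
print(proj(w,(461,-5,6),s))
print([(np.round(d['location'],1).tolist(),round(d['confidence'],2)) for d in nets.spot_point(w,'loupe_center')][:4])
delta(s,[527,-268,230]); 
E
```

```text
t 3.9 p [520.7 -44.3 231. ] q [ 0.5617 -0.4305  0.5608  0.4297] F [-0.2  0.1  0.6] g 0.998
g54 centre [460.98  -4.71] med res 1.13
[265.61683483  92.64798894]
[([450.4, -124.6, 17.7], 0.78)]
delta cm [  0.11  -6.42 -21.44]
```

>>> send_rows:
  rows: "1 0 -6.5 -21.3 0;1 0 -6.5 -21.3 0;1 0 -6.5 -21.3 0;1 0 -6.5 -21.3 0;1 0 -6.5 -21.3 0;1 0 -6.5 -21.3 0;1 0 -6.5 -21.3 0"

```text
time_s: 4.7
eef_pos: [528.0, -267.0, 229.8]
ee_rot: [0.561, -0.43, 0.561, 0.43]
force: [0.4, -0.7, 0.3]
grip_width: 0.999
```

```bash
python3 - <<'E'
from h import *
s=st(); w=capture('wrist'); save(w,'w4')
print([(np.round(d['location'],1).tolist(),round(d['confidence'],2)) for d in nets.spot_point(w,'case_66_seat')][:4])
fitseat2(w,(464,-253),35,s,'g66')
print(proj(w,(464,-253,6),s))
delta(s,[685,-160,240]);
a=[cv2.imread(f'pics/g{k}.png') for k in (54,66)]
cv2.imwrite('pics/g_all.png',np.hstack(a))
E
```

```text
t 4.7 p [ 528.  -267.   229.8] q [ 0.5613 -0.4297  0.5612  0.4305] F [ 0.4 -0.7  0.3] g 0.999
[([468.8, -255.7, 5.3], 0.56)]
g66 centre [ 464.38 -256.04] med res 1.06
[242.50770599  95.39118984]
delta cm [ -1.02 -12.37  14.42]
```

View pics/g_all.png

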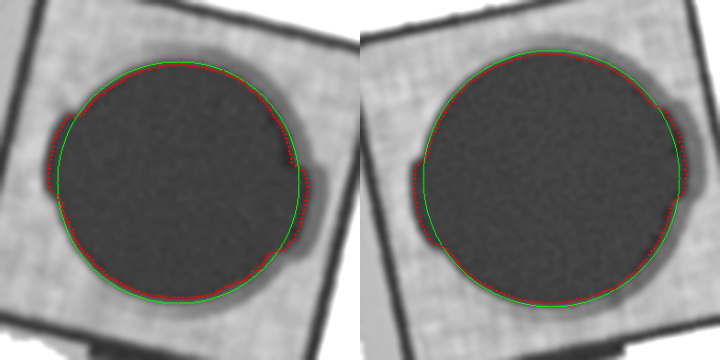

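>>> send_rows:
  rows: "1 -2 -12.4 14.4 0;1 -2 -12.4 14.4 0;1 -2 -12.4 14.4 0;1 -2 -12.4 14.4 0;1 -2 -12.4 14.4 0;1 -2 -12.4 14.4 0;1 -2 -12.4 14.4 0"

```text
time_s: 5.5
eef_pos: [684.2, -160.9, 250.7]
ee_rot: [0.561, -0.43, 0.561, 0.43]
force: [0.2, -0.7, -0.1]
grip_width: 0.999
```

```bash
python3 - <<'E'
from h import *
s=st(); w=capture('wrist'); save(w,'w5')
for n,z in [('ring_32_center',0),('ring_43_center',0),('ring_54_center',0),('ring_66_center',0)]:
    print(n,[(np.round(d['location'],1).tolist(),round(d['confidence'],2)) for d in nets.spot_point(w,n)][:4])
c=proj(w,(627,-141,84),s); print(c)
im,off=crop(w,c,60,6); cv2.imwrite('pics/w5c.png',im[:600,:800]); print(off)
E
```

```text
t 5.5 p [ 684.2 -160.9  250.7] q [ 0.5613 -0.4299  0.5615  0.4299] F [ 0.2 -0.7 -0.1] g 0.999
ring_32_center [([624.3, -145.7, 74.4], 0.72)]
ring_43_center [([624.2, -141.4, 52.1], 0.89)]
ring_54_center []
ring_66_center [([598.2, -23.7, 15.4], 0.91)]
[250.09761352 101.81629575]
(190, 41)
```

View pics/w5c.png

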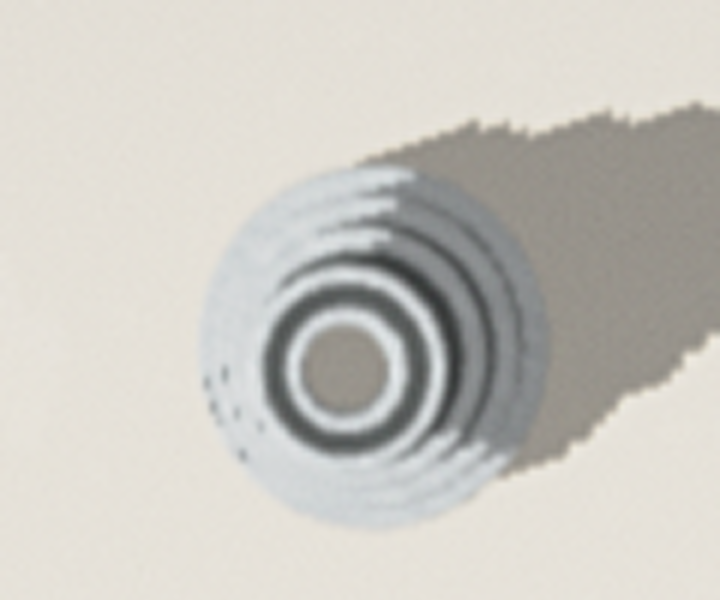

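View pics/w5.png

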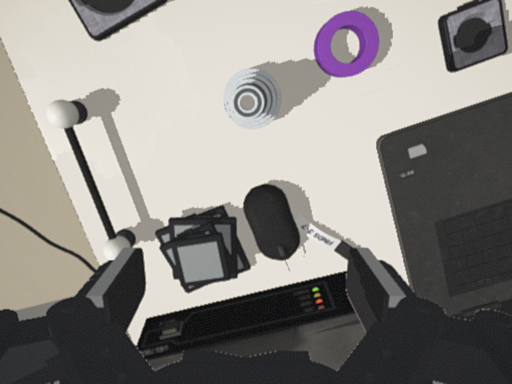

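```bash
python3 - <<'E'
from h import *
im=cv2.imread('pics/w5.png')[220:384,0:200]; cv2.imwrite('pics/fing.png',cv2.convertScaleAbs(cv2.resize(im,None,fx=3.5,fy=3.5,interpolation=cv2.INTER_CUBIC),alpha=2))
s=st(); w=capture('wrist'); print('ring32 at',ray(w,(247.2,102),84,s))
E
```

```text
t 5.75 p [ 684.2 -161.6  250.9] q [ 0.5617 -0.4298  0.5615  0.4295] F [-0.6 -0.   0.7] g 0.998
ring32 at [ 626.64143117 -144.33216644   84.        ]
```

View pics/fing.png

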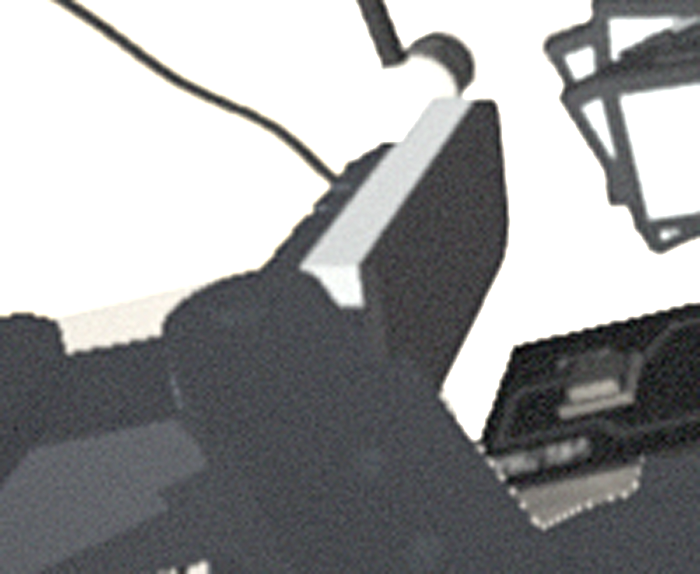

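```bash
python3 - <<'E'
from h import *
s=st(); p=capture('side'); P=np.array(s['eef_pos']); Rm=rot(s)
im,off=crop(p,proj(p,P),70,5)
def pt(x,y,z,col):
    u=(proj(p,P+Rm@np.array([x,y,z]))+.5-off)*5; cv2.circle(im,tuple(np.round(u).astype(int)),4,col,-1)
pt(0,0,0,(0,0,255)); 
for sg in (1,-1):
    pt(-13,0,42.5*sg,(0,255,0)); pt(-42,0,42.5*sg,(255,0,0))
cv2.imwrite('pics/sidetip.png',cv2.convertScaleAbs(im[:600,:800],alpha=1.5))
E
```

```text
t 5.8 p [ 684.3 -161.6  250.8] q [ 0.5616 -0.4298  0.5615  0.4296] F [-0.4  0.9  1. ] g 1.0
```

View pics/sidetip.png

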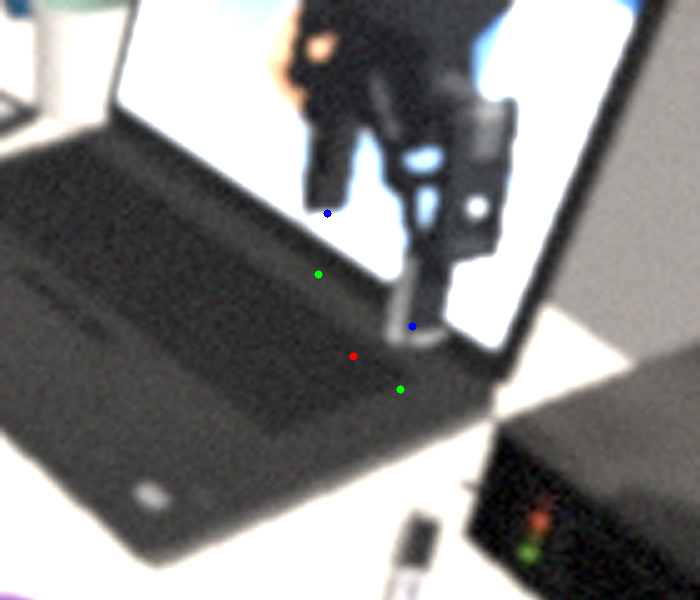

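```bash
python3 - <<'E'
from h import *
s=st(); delta(s,[626.6,-144.3,130])
E
```

```text
t 5.85 p [ 684.4 -161.5  250.7] q [ 0.5616 -0.4298  0.5615  0.4297] F [ 0.4 -0.2  0.3] g 1.002
delta cm [12.07  6.03  0.15]
```

>>> send_rows:
  rows: "0.5 12.1 6 0.1 0;0.5 12.1 6 0.1 0;0.5 12.1 6 0.1 0;0.5 12.1 6 0.1 0;0.5 12.1 6 0.1 0;0.5 12.1 6 0.1 0"

```text
time_s: 6.45
eef_pos: [629.0, -145.4, 132.1]
ee_rot: [0.562, -0.431, 0.561, 0.428]
force: [0.3, -1.0, 1.1]
grip_width: 0.501
```

```bash
python3 - <<'E'
from h import *
s=st(); w=capture('wrist'); save(w,'w6')
p=capture('side'); P=np.array(s['eef_pos']); Rm=rot(s)
im,off=crop(p,proj(p,P),60,6)
def pt(x,y,z,col):
    u=(proj(p,P+Rm@np.array([x,y,z]))+.5-off)*6; cv2.circle(im,tuple(np.round(u).astype(int)),4,col,-1)
pt(0,0,0,(0,0,255)); 
for sg in (1,-1):
    pt(-10,0,21*sg,(0,255,0)); pt(-30,0,21*sg,(255,0,0))
cv2.imwrite('pics/sidetip2.png',cv2.convertScaleAbs(im[:600,:800],alpha=1.5))
E
```

```text
t 6.45 p [ 629.  -145.4  132.1] q [ 0.5623 -0.4314  0.5606  0.4283] F [ 0.3 -1.   1.1] g 0.501
```

View pics/sidetip2.png

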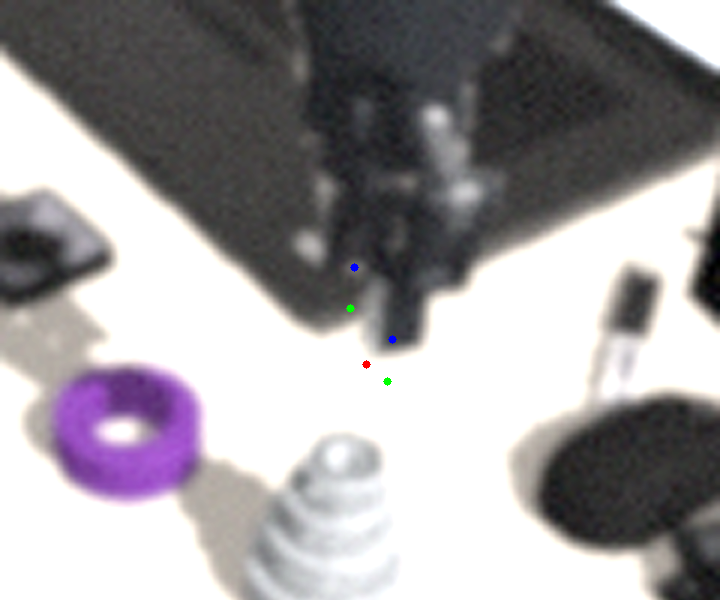

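View pics/w6.png

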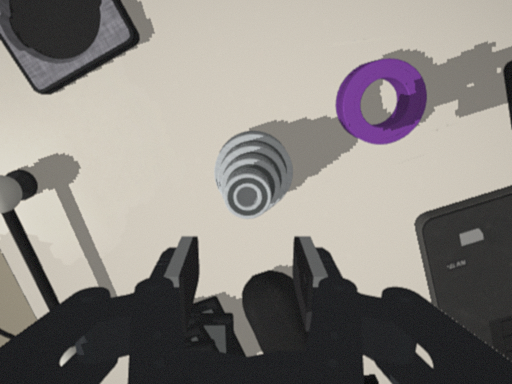

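```bash
python3 - <<'E'
from h import *
s=st(); w=capture('wrist'); save(w,'w6b')
c=(247,193); im,off=crop(w,c,40,8); cv2.imwrite('pics/w6c.png',im[:600]); print(off)
print(ray(w,(247,193),84,s))
E
```

```text
t 6.55 p [ 628.5 -145.1  131.3] q [ 0.5621 -0.431   0.5608  0.4288] F [ 0.4 -0.1  0.5] g 0.499
(207, 153)
[ 623.32713246 -142.71414377   84.        ]
```

View pics/w6c.png

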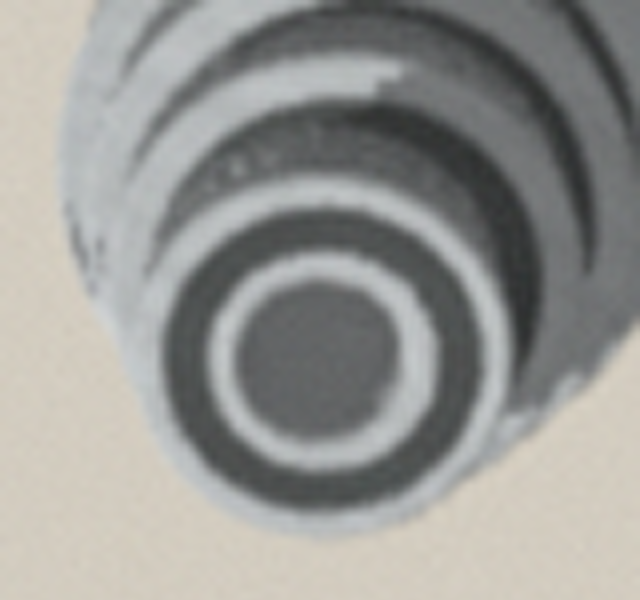

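```bash
python3 - <<'E'
from h import *
s=st(); w=capture('wrist'); s=st()
print(ray(w,(247,197.3),84,s)); delta(s,[626.3,-144,90])
E
```

```text
t 6.6 p [ 628.1 -145.   130.8] q [ 0.5619 -0.4308  0.5609  0.429 ] F [ 0.8  0.2 -0.2] g 0.502
t 6.65 p [ 627.9 -144.8  130.4] q [ 0.5618 -0.4305  0.5611  0.4293] F [ 0.5  0.  -0.5] g 0.499
[ 625.29018393 -143.15560637   84.        ]
delta cm [4.04 0.18 0.04]
```

>>> send_rows:
  rows: "0.5 2 0 0 0;0.5 4 0 0 0;0.5 4 0 0 0;0.5 4 0 0 0;0.5 4 0 0 0"

```text
time_s: 7.15
eef_pos: [627.8, -144.8, 90.9]
ee_rot: [0.562, -0.431, 0.561, 0.429]
force: [0.3, -0.9, -0.5]
grip_width: 0.498
```

```bash
python3 - <<'E'
from h import *
s=st(); w=capture('wrist'); save(w,'w7')
p=capture('side'); im,off=crop(p,proj(p,s['eef_pos']),50,6); cv2.imwrite('pics/s7.png',im)
E
```

```text
t 7.15 p [ 627.8 -144.8   90.9] q [ 0.5618 -0.4306  0.561   0.4292] F [ 0.3 -0.9 -0.5] g 0.498
```

View pics/w7.png

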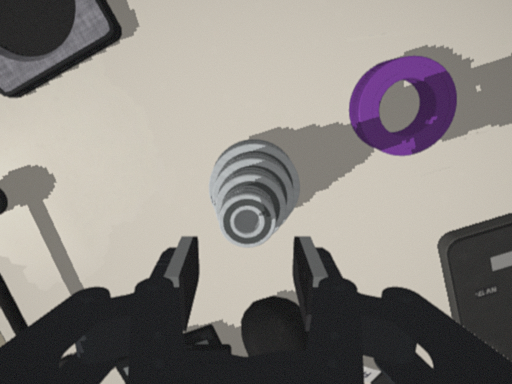

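View pics/s7.png

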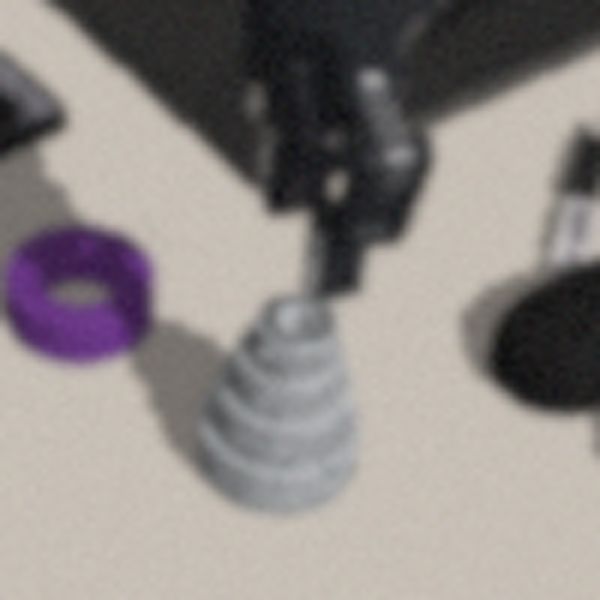

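>>> send_rows:
  rows: "0.5 1.5 0.1 0 0;0.5 3 0.1 0 0;0.5 3 0.1 0 0;0.5 3 0.1 0 0"

```text
time_s: 7.65
eef_pos: [626.1, -144.3, 59.5]
ee_rot: [0.561, -0.43, 0.561, 0.43]
force: [0.8, 0.6, -0.4]
grip_width: 0.501
```

```bash
python3 - <<'E'
from h import *
s=st(); w=capture('wrist'); save(w,'w8')
p=capture('side'); im,off=crop(p,proj(p,s['eef_pos']),50,6); cv2.imwrite('pics/s8.png',im)
E
```

```text
t 7.65 p [ 626.1 -144.3   59.5] q [ 0.5614 -0.4298  0.5615  0.43  ] F [ 0.8  0.6 -0.4] g 0.501
```

View pics/w8.png

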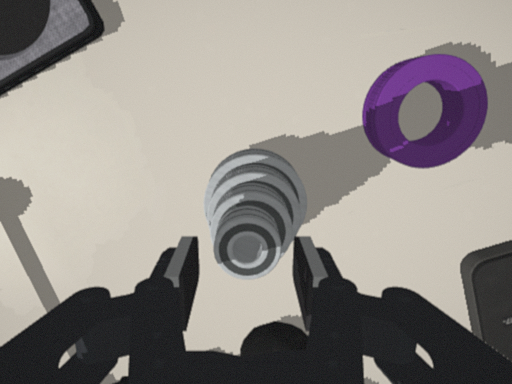

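View pics/s8.png

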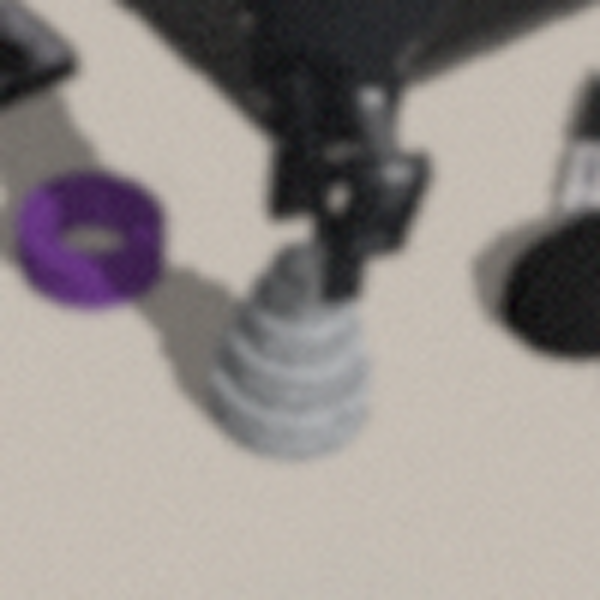

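```bash
python3 - <<'E'
from h import *
s=st(); w=capture('wrist')
for z in (84,70,100): print(z,proj(w,(626.2,-144,z),s))
P=np.array(s['eef_pos']);Rm=rot(s)
p=capture('side'); im,off=crop(p,proj(p,P+[0,0,30]),35,8)
for x,c in [(-10,(0,255,0)),(-20,(255,255,0)),(-30,(255,0,0)),(-40,(0,0,255))]:
  for y in (-11,11):
   for sg in (1,-1):
    u=(proj(p,P+Rm@np.array([x,y,21*sg]))+.5-off)*8; cv2.circle(im,tuple(np.round(u).astype(int)),3,c,-1)
circ(im,p,(626.2,-144,84),16,None,(0,255,0),8,off)
circ(im,p,(626.2,-144,66),16,None,(0,255,255),8,off)
cv2.imwrite('pics/s8b.png',im)
E
```

```text
t 7.75 p [ 626.5 -144.4   60.2] q [ 0.5616 -0.4303  0.5612  0.4295] F [-0.2  0.2 -0.3] g 0.499
84 [246.35220979 247.98379256]
70 [246.27404145 235.71534888]
100 [246.45920567 264.77669085]
```

View pics/s8b.png

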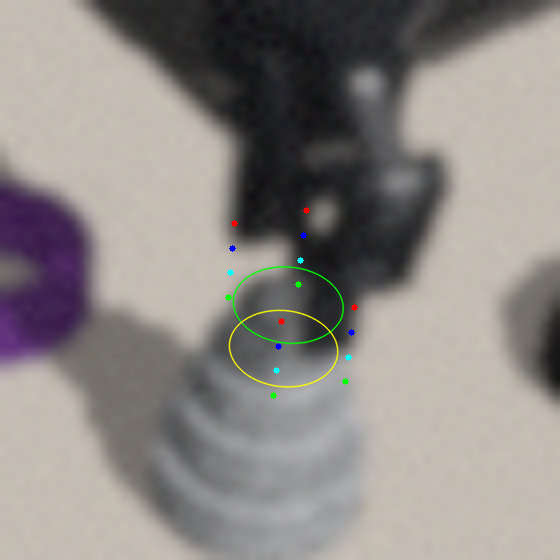

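>>> send_rows:
  rows: "0.5 0.8 0 0.1 0;0.5 1.5 0 0.1 0;0.5 1.5 0 0.1 0;0.5 1.5 0 0.1 0;0.3 1.5 0 0.1 0;0.3 1.5 0 0.1 0;0.3 1.5 0 0.1 0"
  grip_force: 40

```text
time_s: 8.55
eef_pos: [626.6, -143.4, 44.8]
ee_rot: [0.562, -0.43, 0.561, 0.43]
force: [-0.1, 0.3, 2.8]
grip_width: 0.347
```

```bash
python3 - <<'E'
from h import *
s=st(); w=capture('wrist'); save(w,'w9')
p=capture('side'); im,off=crop(p,proj(p,np.array(s['eef_pos'])+[0,0,30]),35,8); cv2.imwrite('pics/s9.png',im)
E
```

```text
t 8.55 p [ 626.6 -143.4   44.8] q [ 0.5616 -0.4302  0.5613  0.4296] F [-0.1  0.3  2.8] g 0.347
```

View pics/w9.png

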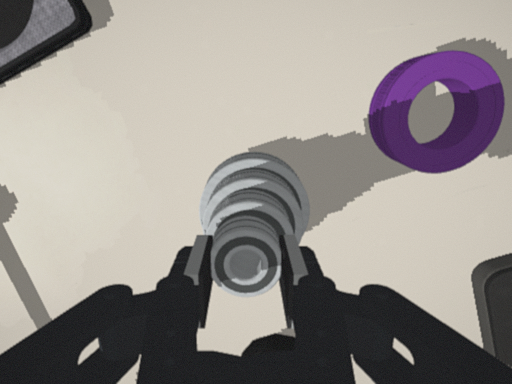

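View pics/s9.png

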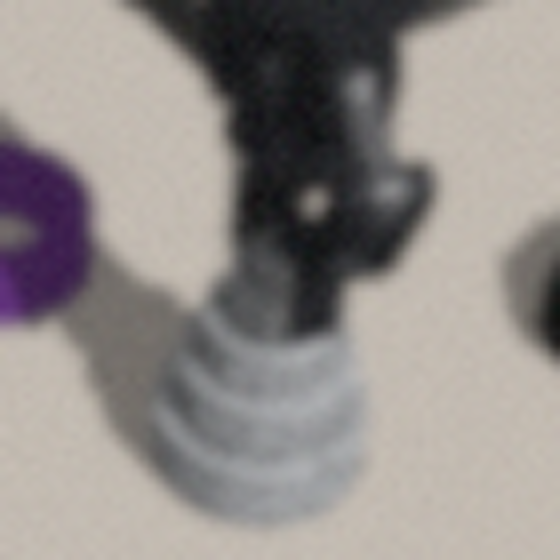

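>>> send_rows:
  rows: "0.3 1 0 0 0"

```text
time_s: 8.75
eef_pos: [629.3, -144.3, 40.3]
ee_rot: [0.563, -0.433, 0.56, 0.427]
force: [-5.2, 3.5, 53.4]
grip_width: 0.352
```

>>> send_rows:
  rows: "0.3 -1 0 0 0;0.3 -1 0 0 0;0.3 -1 0 0 0"

```text
time_s: 9.05
eef_pos: [625.9, -143.1, 43.7]
ee_rot: [0.561, -0.43, 0.562, 0.43]
force: [-0.0, -0.4, -1.1]
grip_width: 0.351
```

```bash
python3 - <<'E'
from h import *
s=st(); w=capture('wrist'); save(w,'w10')
p=capture('side'); im,off=crop(p,proj(p,np.array(s['eef_pos'])+[0,0,30]),35,8); cv2.imwrite('pics/s10.png',im)
E
```

```text
t 9.05 p [ 625.9 -143.1   43.7] q [ 0.5612 -0.4296  0.5616  0.4302] F [-0.  -0.4 -1.1] g 0.351
```

View pics/w10.png

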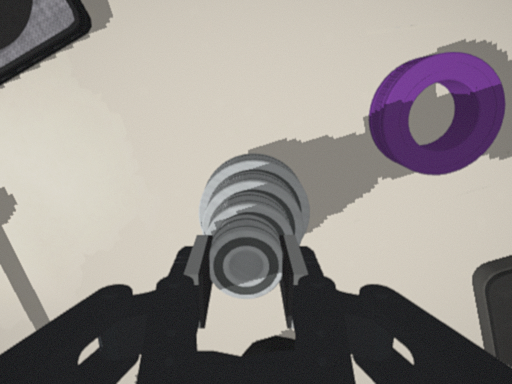

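View pics/s10.png

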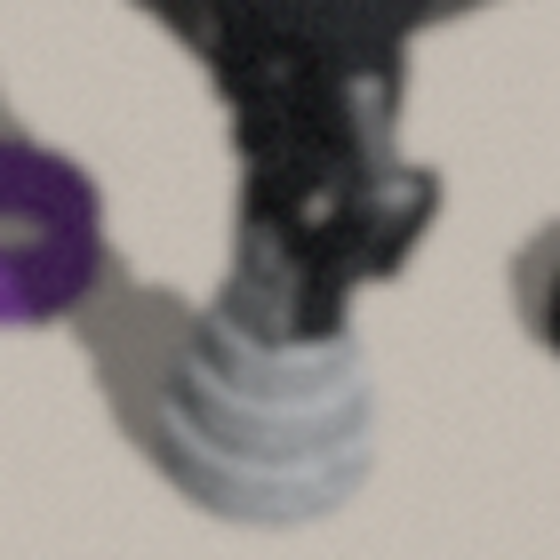

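>>> send_rows:
  rows: "0.3 -1 0 0 0;0.3 -3 0 0 0;0.3 -6 0 0 0;0.3 -6 0 0 0;0.3 -6 0 0 0"

```text
time_s: 9.65
eef_pos: [626.4, -143.3, 104.9]
ee_rot: [0.562, -0.43, 0.561, 0.43]
force: [-0.6, 0.8, -1.6]
grip_width: 0.354
```

```bash
python3 - <<'E'
from h import *
s=st(); w=capture('wrist'); save(w,'w11')
p=capture('side'); im,off=crop(p,proj(p,np.array(s['eef_pos'])+[0,0,30]),35,8); cv2.imwrite('pics/s11.png',im)
im,off=crop(w,(247,250),50,8);cv2.imwrite('pics/w11c.png',im[:600]); print(off)
E
```

```text
t 9.65 p [ 626.4 -143.3  104.9] q [ 0.5615 -0.4302  0.5613  0.4297] F [-0.6  0.8 -1.6] g 0.354
(197, 200)
```

View pics/w11c.png

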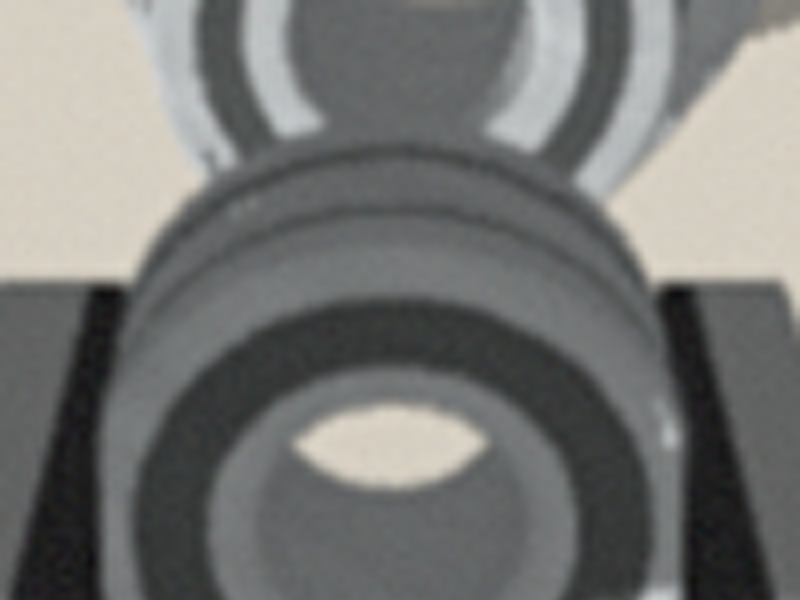

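View pics/s11.png

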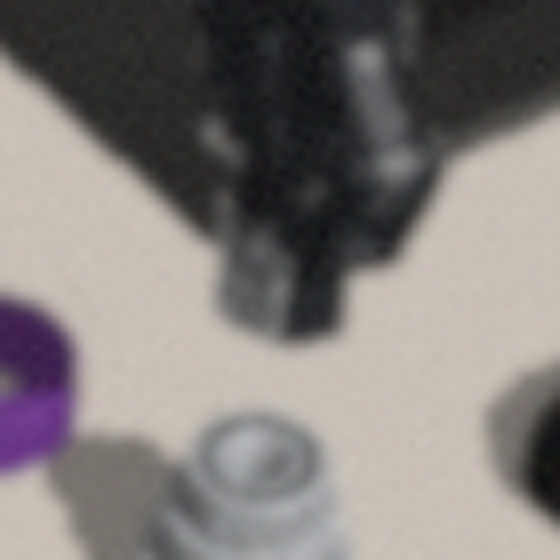

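```bash
python3 - <<'E'
from h import *
s=st(); P=np.array(s['eef_pos']);Rm=rot(s)
p=capture('side'); im,off=crop(p,proj(p,P+[0,0,30]),35,8)
def pt(x,y,z,c):
    u=(proj(p,P+Rm@np.array([x,y,z]))+.5-off)*8; cv2.circle(im,tuple(np.round(u).astype(int)),3,c,-1)
for x,c in [(-24,(0,255,0)),(-29,(255,255,0)),(-34,(0,0,255))]:
  for y in (-11,11):
   for z in (-16,-28):
    pt(x,y,z,c)
for x,c in [(-22.3,(0,255,255)),(-40.3,(255,0,255))]:
  for a in np.linspace(0,6.28,40): pt(x,16*np.cos(a),16*np.sin(a),c)
cv2.imwrite('pics/s11b.png',cv2.convertScaleAbs(im,alpha=1.6))
E
```

```text
t 9.75 p [ 625.8 -143.1  103.4] q [ 0.5611 -0.4293  0.5618  0.4305] F [ 0.5  0.1 -0.6] g 0.347
```

View pics/s11b.png

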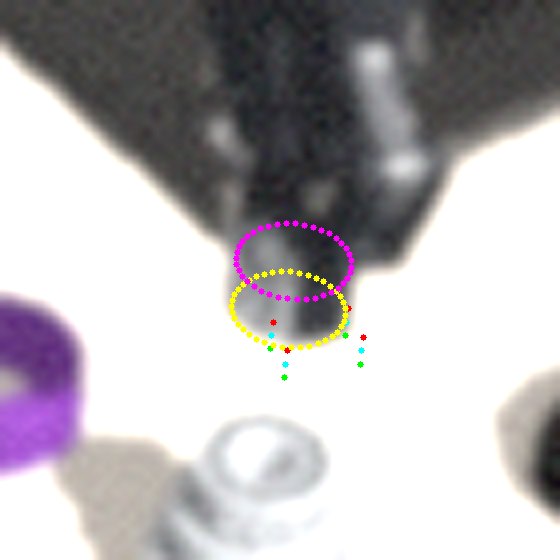

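```bash
python3 - <<'E'
from h import *
s=st(); delta(s,[624.8,116.4,90])
E
```

```text
t 9.8 p [ 625.8 -143.1  103.2] q [ 0.5611 -0.4292  0.5618  0.4305] F [-0.6  0.3 -1.6] g 0.346
delta cm [ 1.35  6.86 25.02]
```

>>> send_rows:
  rows: "0.3 0 1 3 0;0.3 0 2 7 0;0.3 0 3 11 0;0.3 0 4 15 0;0.3 0.5 5.3 19 0;0.3 1 6.3 23 0;0.3 1.3 6.9 25 0;0.3 1.3 6.9 25 0;0.3 1.3 6.9 25 0;0.3 1.3 6.9 25 0"

```text
time_s: 10.8
eef_pos: [625.0, 114.8, 91.2]
ee_rot: [0.562, -0.43, 0.562, 0.43]
force: [-0.1, 0.3, -1.1]
grip_width: 0.351
```

```bash
python3 - <<'E'
from h import *
s=st(); delta(s,[624.8,116.4,10]); w=capture('wrist'); save(w,'w12')
for z in (6,13): print(proj(w,(624.8,116.4,z),s))
E
```

```text
t 10.8 p [625.  114.8  91.2] q [ 0.5615 -0.4295  0.5618  0.4295] F [-0.1  0.3 -1.1] g 0.351
delta cm [8.12 0.06 0.15]
[247.40451374 185.12955252]
[247.45696287 187.61823633]
```

View pics/w12.png

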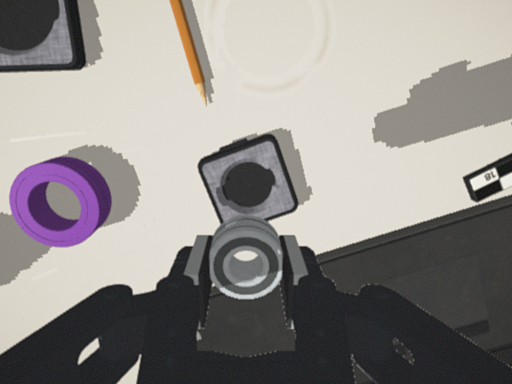

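>>> send_rows:
  rows: "0.3 2 0 0.1 0;0.3 5 0 0.1 0;0.3 7.5 0 0.1 0;0.3 8.1 0 0.1 0;0.3 8.1 0 0.1 0;0.3 8.1 0 0.1 0"

```text
time_s: 11.45
eef_pos: [626.1, 116.7, 11.9]
ee_rot: [0.562, -0.43, 0.561, 0.429]
force: [-0.1, 0.7, -1.6]
grip_width: 0.351
```

```bash
python3 - <<'E'
from h import *
s=st(); delta(s,[624.8,116.4,-16.3]); w=capture('wrist'); save(w,'w13')
im,off=crop(w,(247,230),50,8);
P=np.array(s['eef_pos']);Rm=rot(s)
circ(im,w,(624.8,116.4,6),18,s,(0,255,0),8,off);circ(im,w,(624.8,116.4,13),22,s,(0,0,255),8,off)
c=P+Rm@np.array([-22.3,0,0]); circ(im,w,c,16,s,(255,255,0),8,off)
cv2.imwrite('pics/w13c.png',im[:600])
E
```

```text
t 11.45 p [626.1 116.7  11.9] q [ 0.5622 -0.4303  0.5609  0.4293] F [-0.1  0.7 -1.6] g 0.351
delta cm [ 2.82  0.13 -0.06]
```

View pics/w13c.png

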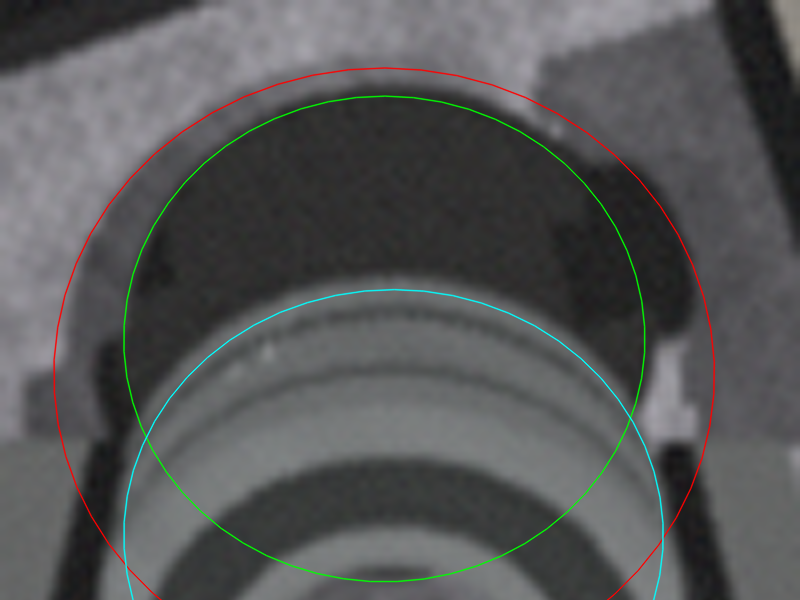

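>>> send_rows:
  rows: "0.3 0.8 0.1 0 0;0.3 1.5 0.1 0 0;0.3 2.1 0.1 0 0;0.3 2.4 0.1 0 0;0.3 2.4 0.1 0 0;0.3 2.4 0.1 0 0"

```text
time_s: 12.1
eef_pos: [624.4, 117.3, -13.5]
ee_rot: [0.561, -0.43, 0.561, 0.43]
force: [-0.3, 0.2, -1.1]
grip_width: 0.346
```

>>> send_rows:
  rows: "0.3 0.1 0 -0.1 0;0.3 0.2 0 -0.1 0;0.3 0.25 0 -0.1 0;0.3 0.25 0 -0.1 0"

```text
time_s: 12.5
eef_pos: [624.2, 116.2, -15.5]
ee_rot: [0.562, -0.43, 0.561, 0.43]
force: [-1.6, -0.6, 4.5]
grip_width: 0.349
```

>>> send_rows:
  rows: "0.38 0 0 0 0;0.45 0 0 0 0;0.55 0 0 0 0;0.55 0 0 0 0;0.55 -1.5 0 0 0;0.55 -4 0 0 0;0.55 -8 0 0 0;0.55 -12 0 0 0;0.55 -16 3 0 0;0.55 -16 3 0 0;0.55 -16 3 0 0"

```text
time_s: 13.6
eef_pos: [595.1, 124.3, 145.7]
ee_rot: [0.562, -0.431, 0.561, 0.429]
force: [0.1, 0.4, -0.9]
grip_width: 0.547
```

```bash
cat > seatview.py <<'E'
from h import *
import sys
def view(name,c,h,D,rf):
    s=st(); w=capture('wrist')
    pr=proj(w,(*c,6+h),s)
    im,off=crop(w,pr,40,8)
    circ(im,w,(*c,6),rf,s,(0,255,0),8,off); circ(im,w,(*c,6+h),D/2,s,(0,255,255),8,off)
    cv2.imwrite('pics/'+name+'.png',im[:600]); return s,w
E
python3 - <<'E'
from seatview import *
s,w=view('v32',(624.8,116.4),18,32,18)
delta(s,[680,-160,170])
E
```

```text
t 13.6 p [595.1 124.3 145.7] q [ 0.5621 -0.4306  0.5606  0.4294] F [ 0.1  0.4 -0.9] g 0.547
delta cm [ -2.41 -15.61 -25.24]
```

View pics/v32.png

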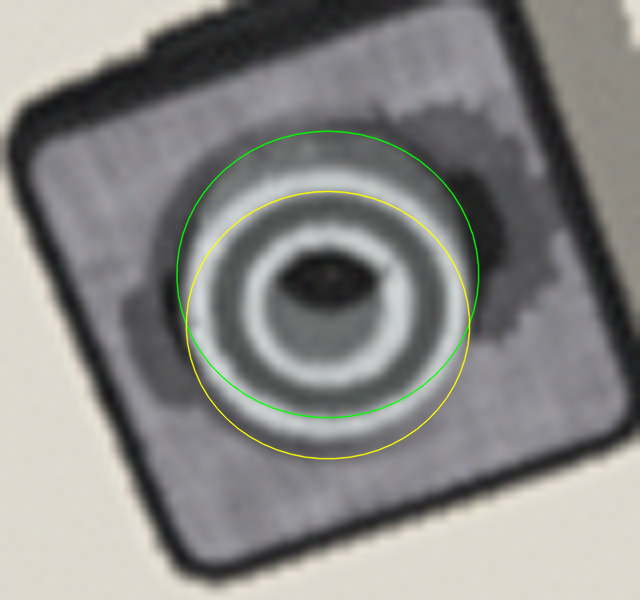

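>>> send_rows:
  rows: "0.65 0 -3 -5 0;0.65 -1 -6 -10 0;0.65 -2.4 -10 -15 0;0.65 -2.4 -13.2 -20 0;0.65 -2.4 -13.2 -24.6 0;0.65 -2.4 -13.2 -24.6 0;0.65 -2.4 -13.2 -24.6 0;0.65 -2.4 -13.2 -24.6 0;0.65 -2.4 -13.2 -24.6 0"

```text
time_s: 14.55
eef_pos: [658.2, -146.5, 167.1]
ee_rot: [0.561, -0.43, 0.561, 0.431]
force: [0.3, 0.2, -0.3]
grip_width: 0.65
```

```bash
python3 - <<'E'
from h import *
s=st(); w=capture('wrist'); s=st(); c=proj(w,(626,-143,66),s); print(c)
im,off=crop(w,c,40,8); cv2.imwrite('pics/w14c.png',im[:600]); print(off)
circ(im,w,(626,-143,66),21.5,s,(0,255,0),8,off); cv2.imwrite('pics/w14d.png',im[:600])
E
```

```text
t 14.55 p [ 658.2 -146.5  167.1] q [ 0.561  -0.4297  0.5614  0.4307] F [ 0.3  0.2 -0.3] g 0.65
t 14.6 p [ 658.3 -146.3  167.4] q [ 0.561  -0.43    0.5612  0.4307] F [-0.6  0.5  0.2] g 0.656
[239.01253482 141.59796452]
(199, 101)
```

View pics/w14d.png

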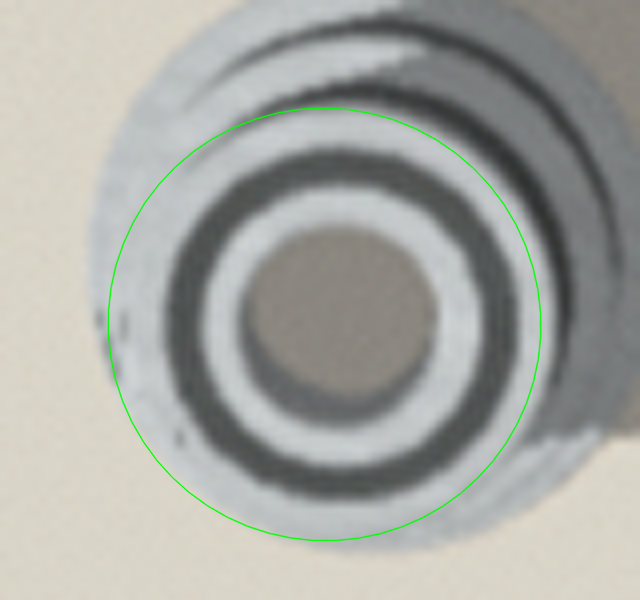

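```bash
python3 - <<'E'
from h import *
s=st(); delta(s,[626.4,-141.3,22])
E
```

```text
t 14.6 p [ 658.3 -146.3  167.4] q [ 0.561  -0.43    0.5612  0.4307] F [-0.6  0.5  0.2] g 0.656
delta cm [14.55  3.2  -0.34]
```

>>> send_rows:
  rows: "0.7 3 1.5 -0.1 0;0.7 6 3 -0.3 0;0.7 9.5 3.2 -0.3 0;0.7 9.5 3.2 -0.3 0;0.7 9.5 3.2 -0.3 0;0.7 9.5 3.2 -0.3 0;0.7 9.5 3.2 -0.3 0"

```text
time_s: 15.3
eef_pos: [627.6, -142.4, 74.7]
ee_rot: [0.562, -0.431, 0.561, 0.429]
force: [-0.1, -0.3, 0.7]
grip_width: 0.699
```

```bash
python3 - <<'E'
from h import *
s=st(); delta(s,[626.4,-141.3,22])
w=capture('wrist'); c=proj(w,(626.4,-141.3,66),s); im,off=crop(w,c,50,6)
circ(im,w,(626.4,-141.3,66),21.5,s,(0,255,0),6,off); cv2.imwrite('pics/w15d.png',im[:600])
E
```

```text
t 15.3 p [ 627.6 -142.4   74.7] q [ 0.5619 -0.4309  0.5608  0.4291] F [-0.1 -0.3  0.7] g 0.699
delta cm [5.27 0.16 0.08]
```

View pics/w15d.png

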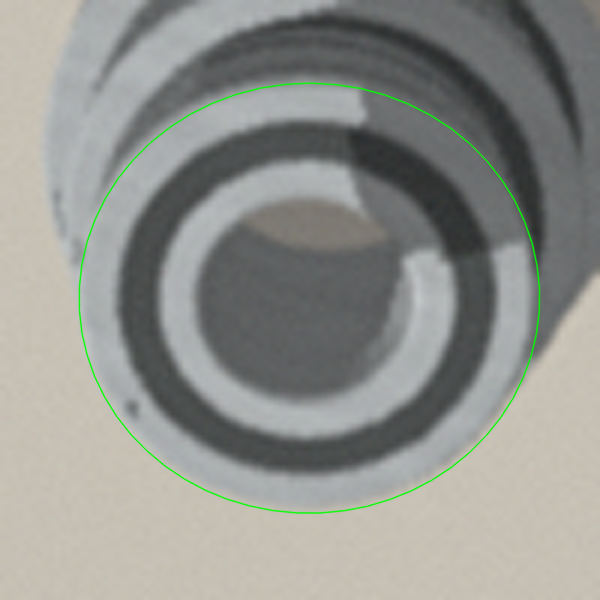

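>>> send_rows:
  rows: "0.7 2.5 0.1 0.1 0;0.7 4.2 0.1 0.1 0;0.7 5.2 0.1 0.1 0;0.7 5.2 0.1 0.1 0;0.7 5.2 0.1 0.1 0;0.55 5.2 0.1 0.1 0;0.35 5.2 0.1 0.1 0;0.35 5.2 0.1 0.1 0;0.35 5.2 0.1 0.1 0;0.35 5.2 0.1 0.1 0"
  grip_force: 45

```text
time_s: 16.35
eef_pos: [626.6, -141.5, 22.4]
ee_rot: [0.562, -0.431, 0.561, 0.429]
force: [-0.7, -0.9, 7.3]
grip_width: 0.479
```

>>> send_rows:
  rows: "0.35 -0.5 0 0 0;0.35 -2 0 0 0;0.35 -4 0 0 0;0.35 -8 0 0 0;0.35 -8 0 0 0;0.35 -8 0 0 0"

```text
time_s: 16.95
eef_pos: [626.2, -141.2, 102.2]
ee_rot: [0.562, -0.431, 0.561, 0.429]
force: [-0.8, -0.1, -2.3]
grip_width: 0.477
```

```bash
python3 - <<'E'
from h import *
s=st(); w=capture('wrist'); save(w,'w16'); P=np.array(s['eef_pos']);Rm=rot(s)
im,off=crop(w,(247,250),60,6)
circ(im,w,P+Rm@np.array([-23.6,0,0]),21.5,s,(0,255,255),6,off);circ(im,w,P+Rm@np.array([-43.6,0,0]),21.5,s,(0,255,0),6,off)
cv2.imwrite('pics/w16c.png',im[:600])
p=capture('side'); im,off=crop(p,proj(p,P+[0,0,30]),35,8); cv2.imwrite('pics/s16.png',im)
delta(s,[464,207.4,100])
E
```

```text
t 16.95 p [ 626.2 -141.2  102.2] q [ 0.5617 -0.4305  0.5611  0.4293] F [-0.8 -0.1 -2.3] g 0.477
delta cm [ 0.16 24.74 29.42]
```

View pics/w16c.png

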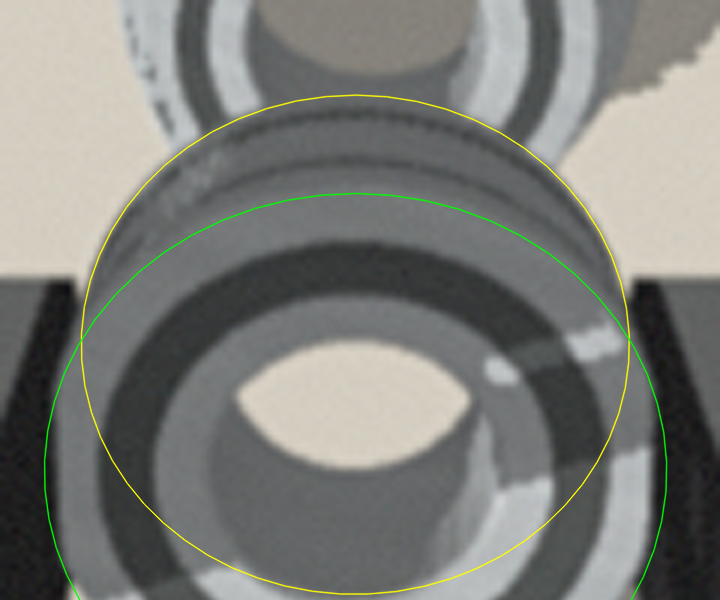

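View pics/s16.png

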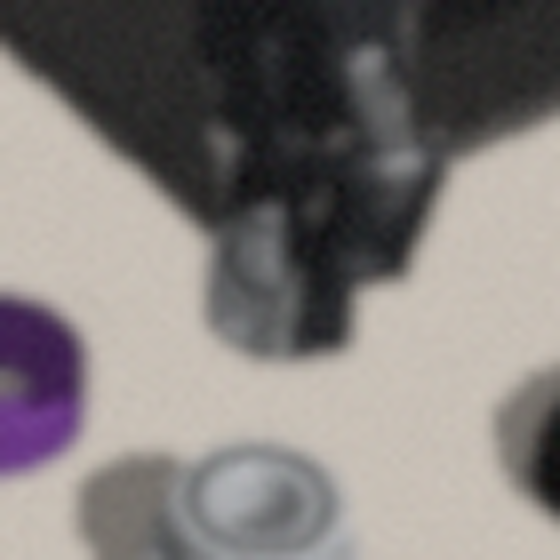

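>>> send_rows:
  rows: "0.35 0 2 2.5 0;0.35 0 5 6 0;0.35 0 8 9.5 0;0.35 0 11 13 0;0.35 0 14 16.6 0;0.35 0 17 20.2 0;0.35 0 20 23.8 0;0.35 0 23 27.4 0;0.35 0 24.7 29.4 0;0.35 0 24.7 29.4 0;0.35 0 24.7 29.4 0;0.35 0 24.7 29.4 0"

```text
time_s: 18.25
eef_pos: [464.3, 206.3, 100.5]
ee_rot: [0.561, -0.43, 0.562, 0.43]
force: [-0.2, -0.6, -2.8]
grip_width: 0.483
```

```bash
python3 - <<'E'
from h import *
s=st(); delta(s,[464,207.4,10])
E
```

```text
t 18.25 p [464.3 206.3 100.5] q [ 0.5613 -0.4296  0.5619  0.4297] F [-0.2 -0.6 -2.8] g 0.483
delta cm [9.05 0.06 0.1 ]
```

>>> send_rows:
  rows: "0.35 2 0 0.1 0;0.35 5 0 0.1 0;0.35 8 0 0.1 0;0.35 9 0 0.1 0;0.35 9 0 0.1 0;0.35 9 0 0.1 0"

```text
time_s: 18.85
eef_pos: [465.3, 207.9, 12.0]
ee_rot: [0.562, -0.43, 0.561, 0.429]
force: [-0.6, -0.3, -1.5]
grip_width: 0.477
```

```bash
cat >> seatview.py <<'E'
def inhand(name,seat,rf,xu,D):
    s=st(); w=capture('wrist'); P=np.array(s['eef_pos']);Rm=rot(s)
    im,off=crop(w,(247,230),60,6)
    circ(im,w,(*seat,6),rf,s,(0,255,0),6,off);circ(im,w,(*seat,13),rf+4,s,(0,0,255),6,off)
    circ(im,w,P+Rm@np.array([xu,0,0]),D/2,s,(255,255,0),6,off)
    cv2.imwrite('pics/'+name+'.png',im[:600]); delta(s,[*seat,6+xu])
E
python3 - <<'E'
from seatview import *
inhand('w17',(464,207.4),23.5,-23.6,43)
E
```

```text
t 18.85 p [465.3 207.9  12. ] q [ 0.5621 -0.43    0.5611  0.4294] F [-0.6 -0.3 -1.5] g 0.477
delta cm [ 2.96  0.12 -0.08]
```

View pics/w17.png

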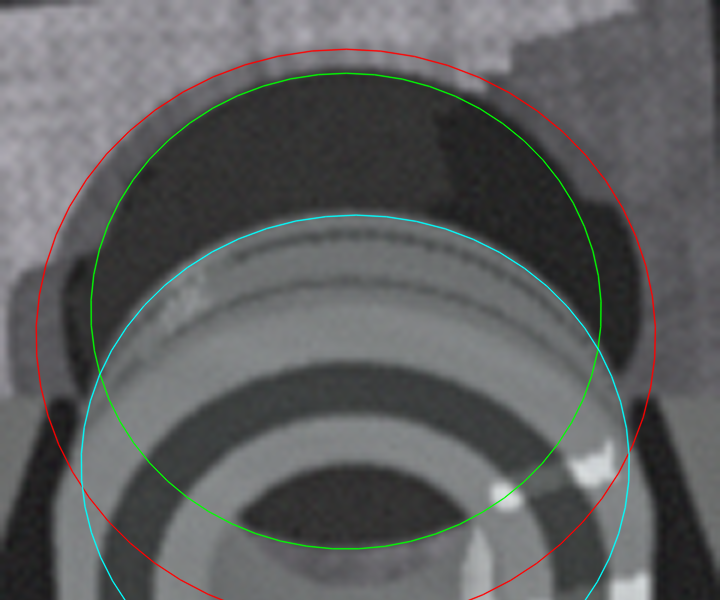

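>>> send_rows:
  rows: "0.35 0.8 0.1 0 0;0.35 1.6 0.1 0 0;0.35 2.2 0.1 0 0;0.35 2.5 0.1 0 0;0.35 2.5 0.1 0 0;0.35 2.5 0.1 0 0"

```text
time_s: 19.5
eef_pos: [463.5, 208.4, -14.0]
ee_rot: [0.561, -0.43, 0.561, 0.43]
force: [0.5, -0.0, -1.4]
grip_width: 0.474
```

>>> send_rows:
  rows: "0.35 0.1 0 -0.1 0;0.35 0.2 0 -0.1 0;0.35 0.3 0 -0.1 0;0.35 0.3 0 -0.1 0"

```text
time_s: 19.9
eef_pos: [463.2, 207.4, -17.0]
ee_rot: [0.561, -0.43, 0.561, 0.43]
force: [0.0, 0.2, -0.6]
grip_width: 0.474
```

>>> send_rows:
  rows: "0.35 0.05 0 0 0;0.35 0.1 0 0 0;0.35 0.1 0 0 0"

```text
time_s: 20.2
eef_pos: [463.3, 207.4, -17.6]
ee_rot: [0.561, -0.43, 0.561, 0.43]
force: [-2.4, -1.2, 5.6]
grip_width: 0.479
```

>>> send_rows:
  rows: "0.5 0 0 0 0;0.56 0 0 0 0;0.65 0 0 0 0;0.65 0 0 0 0;0.65 -1.5 0 0 0;0.65 -4 0 0 0;0.65 -8 0 0 0;0.65 -12 0 0 0;0.75 -14 0 0 0;0.75 -14 0 0 0;0.75 -14 0 0 0"

```text
time_s: 21.3
eef_pos: [462.8, 207.3, 121.3]
ee_rot: [0.561, -0.43, 0.562, 0.43]
force: [-0.1, -1.0, -0.1]
grip_width: 0.752
```

```bash
python3 - <<'E'
from seatview import *
s,w=view('v43',(464,207.4),20,43,23.5)
delta(s,[655,-140,140])
E
```

```text
t 21.3 p [462.8 207.3 121.3] q [ 0.5612 -0.4298  0.5617  0.43  ] F [-0.1 -1.  -0.1] g 0.752
delta cm [ -1.88 -27.62 -28.52]
```

View pics/v43.png

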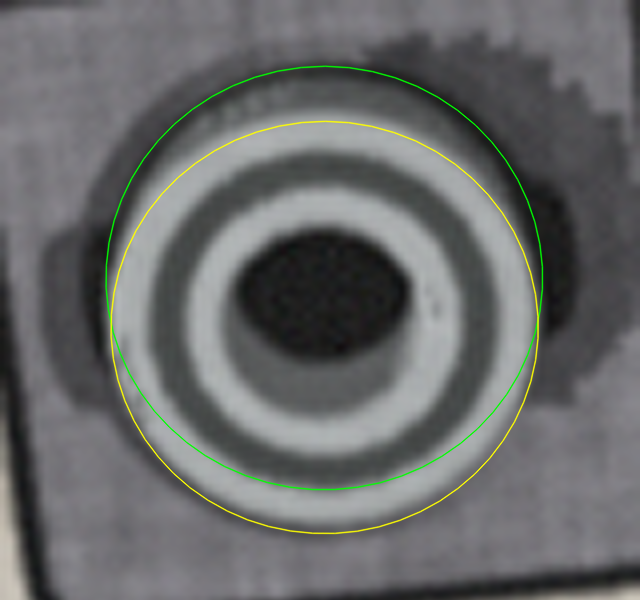

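>>> send_rows:
  rows: "0.8 -1 -3 -3 0;0.8 -1.9 -6.3 -6.5 0;0.8 -1.9 -9.7 -10 0;0.8 -1.9 -13 -13.5 0;0.8 -1.9 -16.5 -17 0;0.8 -1.9 -20 -20.5 0;0.8 -1.9 -23.5 -24 0;0.8 -1.9 -27.6 -28.5 0;0.8 -1.9 -27.6 -28.5 0;0.8 -1.9 -27.6 -28.5 0;0.8 -1.9 -27.6 -28.5 0;0.8 -1.9 -27.6 -28.5 0"

```text
time_s: 22.55
eef_pos: [654.9, -138.0, 140.7]
ee_rot: [0.561, -0.43, 0.561, 0.431]
force: [-0.2, 1.4, 0.1]
grip_width: 0.8
```

```bash
cat >> seatview.py <<'E'
def pile(name,c,z,D,k=6,h=50):
    s=st(); w=capture('wrist'); s=st(); pr=proj(w,(*c,z),s)
    im,off=crop(w,pr,h,k); circ(im,w,(*c,z),D/2,s,(0,255,0),k,off); cv2.imwrite('pics/'+name+'.png',im[:600])
    e=ray(w,pr+[1,0],z,s)-ray(w,pr,z,s); f=ray(w,pr+[0,1],z,s)-ray(w,pr,z,s)
    print('centre crop',np.round((pr+.5-off)*k,1),'per crop px right',np.round(e[:2]/k,3),'down',np.round(f[:2]/k,3)); return s,w
E
python3 - <<'E'
from seatview import *
pile('p54',(626,-141),46,54)
E
```

```text
t 22.55 p [ 654.9 -138.   140.7] q [ 0.561  -0.4301  0.5612  0.4307] F [-0.2  1.4  0.1] g 0.8
t 22.6 p [ 655.  -138.1  141. ] q [ 0.561  -0.4303  0.5611  0.4305] F [-0.7 -0.9  0.4] g 0.8
centre crop [305.  308.2] per crop px right [0.034 0.126] down [ 0.126 -0.035]
```

View pics/p54.png

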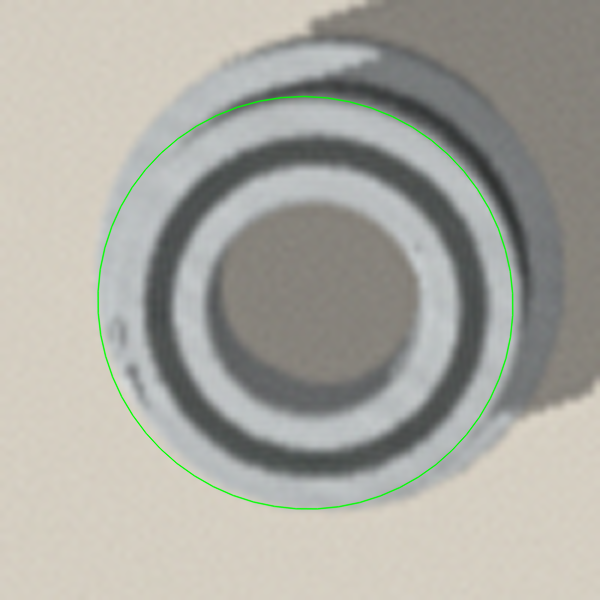

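```bash
python3 - <<'E'
from h import *
s=st(); delta(s,[626.7,-139.8,45])
E
```

```text
t 22.6 p [ 655.  -138.1  141. ] q [ 0.561  -0.4303  0.5611  0.4305] F [-0.7 -0.9  0.4] g 0.8
delta cm [ 9.6   2.69 -0.9 ]
```

>>> send_rows:
  rows: "0.85 3 1 -0.4 0;0.85 6 2.5 -0.9 0;0.85 9 2.7 -0.9 0;0.85 9.6 2.7 -0.9 0;0.85 9.6 2.7 -0.9 0;0.85 9.6 2.7 -0.9 0;0.85 9.6 2.7 -0.9 0"

```text
time_s: 23.3
eef_pos: [627.8, -141.5, 46.6]
ee_rot: [0.562, -0.431, 0.561, 0.429]
force: [0.2, 0.2, 0.6]
grip_width: 0.849
```

```bash
python3 - <<'E'
from seatview import *
s,w=pile('p54b',(626.7,-139.8),46,54)
delta(s,[626.7,-139.8,-2]); save(w,'w18')
E
```

```text
t 23.3 p [ 627.8 -141.5   46.6] q [ 0.5618 -0.4309  0.5608  0.4291] F [0.2 0.2 0.6] g 0.849
t 23.35 p [ 627.7 -141.5   46.4] q [ 0.5618 -0.4308  0.5609  0.4292] F [ 0.8 -0.   0.1] g 0.851
centre crop [303.8 304.3] per crop px right [0.023 0.086] down [ 0.093 -0.025]
delta cm [4.84 0.15 0.14]
```

View pics/w18.png

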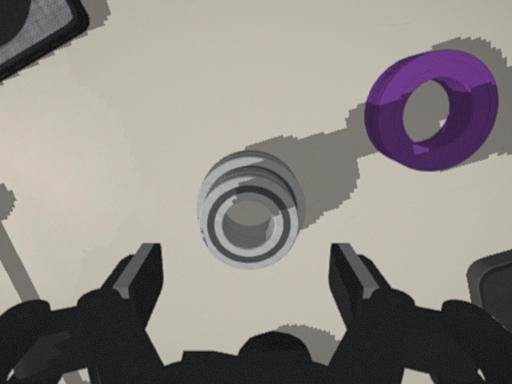

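>>> send_rows:
  rows: "0.85 2.3 0.1 0.1 0;0.85 4 0.1 0.1 0;0.85 4.7 0.1 0.1 0;0.85 4.7 0.1 0.1 0;0.85 4.7 0.1 0.1 0;0.7 4.7 0.1 0.1 0;0.45 4.7 0.1 0.1 0;0.45 4.7 0.1 0.1 0;0.45 4.7 0.1 0.1 0;0.45 4.7 0.1 0.1 0"
  grip_force: 55

```text
time_s: 24.35
eef_pos: [626.9, -140.4, -0.4]
ee_rot: [0.562, -0.431, 0.561, 0.429]
force: [-1.8, 0.5, 5.8]
grip_width: 0.613
```

>>> send_rows:
  rows: "0.45 -0.5 0 0 0;0.45 -2 0 0 0;0.45 -4 0 0 0;0.45 -8 0 0 0;0.45 -9 0 0 0;0.45 -9 0 0 0;0.45 -9 0 0 0"

```text
time_s: 25.05
eef_pos: [625.4, -139.8, 86.6]
ee_rot: [0.561, -0.429, 0.562, 0.431]
force: [0.9, 0.5, -2.5]
grip_width: 0.607
```

```bash
python3 - <<'E'
from seatview import *
inhand('w19',(461,-4.7),29,-24.4,54); s=st(); delta(s,[461,-4.7,90])
E
```

```text
t 25.05 p [ 625.4 -139.8   86.6] q [ 0.561  -0.4293  0.5618  0.4305] F [ 0.9  0.5 -2.5] g 0.607
delta cm [10.55 19.38  8.76]
t 25.1 p [ 625.2 -139.8   86.1] q [ 0.5609 -0.4289  0.562   0.4308] F [-0.5  0.3 -2.9] g 0.61
delta cm [-0.33 19.38  8.76]
```

View pics/w19.png

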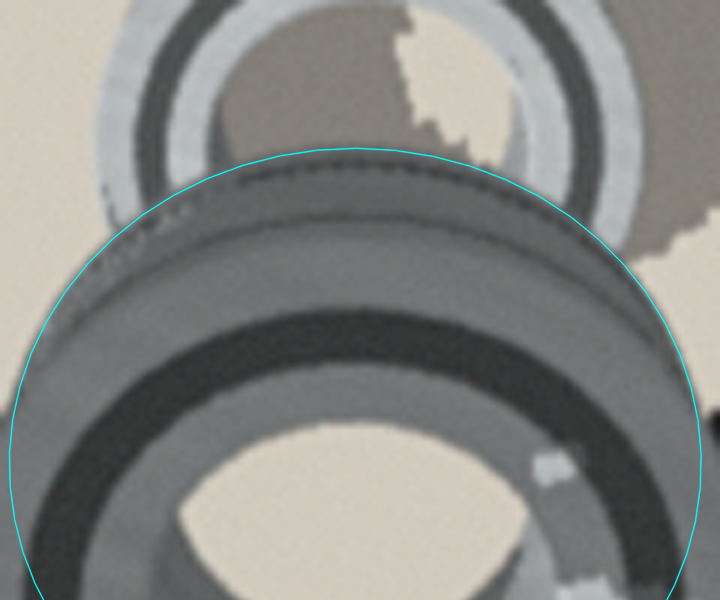

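>>> send_rows:
  rows: "0.45 0 2.5 1.1 0;0.45 0 6 2.7 0;0.45 0 10 4.5 0;0.45 0 14 6.3 0;0.45 0 17.5 7.9 0;0.45 0 19.4 8.8 0;0.45 0 19.4 8.8 0;0.45 0 19.4 8.8 0;0.45 0 19.4 8.8 0"

```text
time_s: 26.0
eef_pos: [462.3, -5.1, 87.5]
ee_rot: [0.561, -0.43, 0.562, 0.43]
force: [0.1, 0.5, -2.5]
grip_width: 0.609
```

```bash
python3 - <<'E'
from h import *
s=st(); delta(s,[461,-4.7,10])
E
```

```text
t 26.0 p [462.3  -5.1  87.5] q [ 0.5614 -0.4297  0.5616  0.4298] F [ 0.1  0.5 -2.5] g 0.609
delta cm [7.75 0.14 0.01]
```

>>> send_rows:
  rows: "0.45 2 0.1 0 0;0.45 5 0.1 0 0;0.45 7.2 0.1 0 0;0.45 7.7 0.1 0 0;0.45 7.7 0.1 0 0;0.45 7.7 0.1 0 0;0.45 7.7 0.1 0 0"

```text
time_s: 26.7
eef_pos: [461.6, -4.6, 11.9]
ee_rot: [0.562, -0.43, 0.561, 0.429]
force: [0.4, -0.1, -2.5]
grip_width: 0.612
```

```bash
python3 - <<'E'
from seatview import *
inhand('w20',(461,-4.7),29,-24.4,54)
E
```

```text
t 26.7 p [461.6  -4.6  11.9] q [ 0.5619 -0.4304  0.561   0.4293] F [ 0.4 -0.1 -2.5] g 0.612
delta cm [ 3.03  0.06 -0.03]
```

View pics/w20.png

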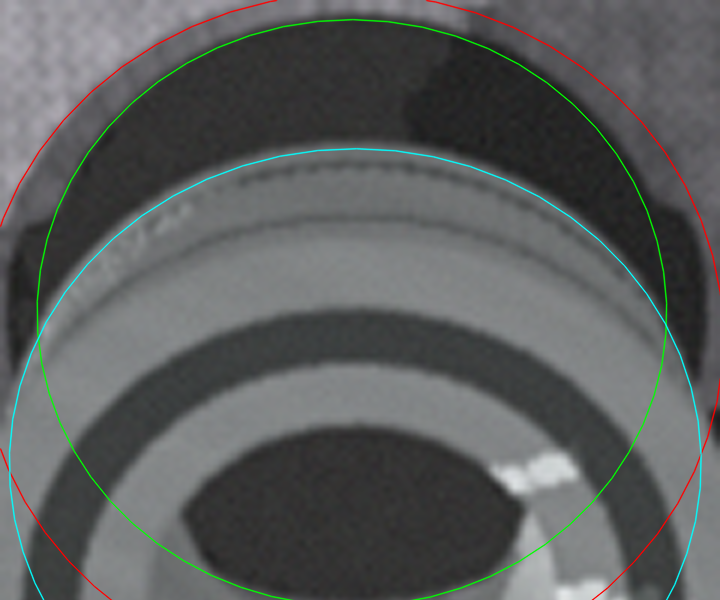

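>>> send_rows:
  rows: "0.45 0.8 0 0 0;0.45 1.6 0 0 0;0.45 2.2 0 0 0;0.45 2.6 0 0 0;0.45 2.6 0 0 0;0.45 2.6 0 0 0"

```text
time_s: 27.35
eef_pos: [460.9, -4.3, -15.1]
ee_rot: [0.561, -0.43, 0.561, 0.43]
force: [-0.5, 0.6, -2.9]
grip_width: 0.612
```

>>> send_rows:
  rows: "0.45 0.1 0 0 0;0.45 0.2 0 0 0;0.45 0.25 0 0 0;0.45 0.25 0 0 0"

```text
time_s: 27.75
eef_pos: [460.8, -4.3, -17.6]
ee_rot: [0.561, -0.43, 0.561, 0.43]
force: [0.1, -0.3, -2.9]
grip_width: 0.61
```

>>> send_rows:
  rows: "0.45 0.05 0 0 0;0.45 0.1 0 0 0;0.45 0.1 0 0 0"

```text
time_s: 28.05
eef_pos: [460.9, -4.3, -18.4]
ee_rot: [0.561, -0.43, 0.561, 0.43]
force: [-1.4, 0.1, 1.1]
grip_width: 0.606
```

Contact felt at the predicted height. Releasing and backing off, then viewing.

>>> send_rows:
  rows: "0.63 0 0 0 0;0.68 0 0 0 0;0.78 0 0 0 0;0.78 0 0 0 0;0.78 -1.5 0 0 0;0.78 -4 0 0 0;0.78 -8 0 0 0;0.78 -12 0 0 0;1 -14 0 0 0;1 -14 0 0 0;1 -14 0 0 0"

```text
time_s: 29.15
eef_pos: [460.6, -4.3, 121.0]
ee_rot: [0.561, -0.43, 0.561, 0.43]
force: [-0.6, -0.1, -0.5]
grip_width: 1.003
```

```bash
python3 - <<'E'
from seatview import *
s,w=view('v54',(461,-4.7),22,54,29)
delta(s,[655,-140,125])
E
```

```text
t 29.15 p [460.6  -4.3 121. ] q [ 0.5614 -0.4298  0.5615  0.43  ] F [-0.6 -0.1 -0.5] g 1.003
delta cm [ -0.41 -22.31  -8.04]
```

View pics/v54.png

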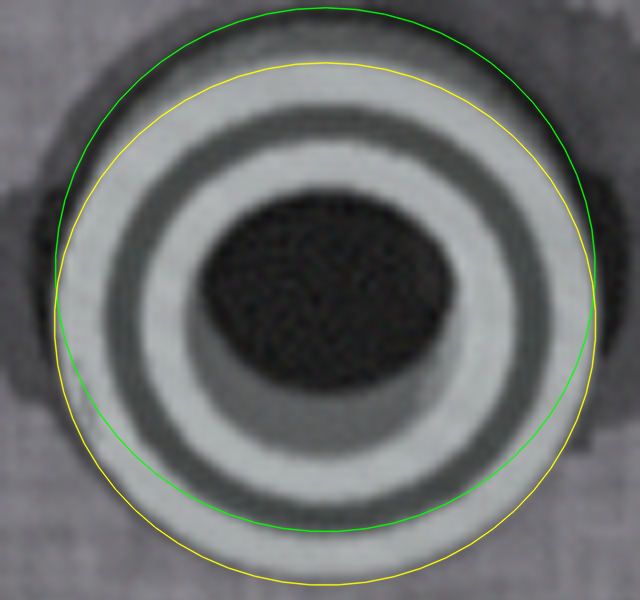

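Ring 54 sits centred and level in its seat. Now the last ring.

>>> send_rows:
  rows: "1 -0.2 -3 -1 0;1 -0.4 -7 -2.5 0;1 -0.4 -11 -4 0;1 -0.4 -15 -5.5 0;1 -0.4 -19 -7 0;1 -0.4 -22.3 -8 0;1 -0.4 -22.3 -8 0;1 -0.4 -22.3 -8 0;1 -0.4 -22.3 -8 0;1 -0.4 -22.3 -8 0"

```text
time_s: 30.2
eef_pos: [654.7, -139.0, 125.4]
ee_rot: [0.561, -0.43, 0.561, 0.43]
force: [-0.6, -0.1, 0.5]
grip_width: 0.997
```

```bash
python3 - <<'E'
from seatview import *
s,w=pile('p66',(626.5,-141),24,66)
delta(s,[626.5,-141,45])
E
```

```text
t 30.2 p [ 654.7 -139.   125.4] q [ 0.5612 -0.4299  0.5614  0.4302] F [-0.6 -0.1  0.5] g 0.997
t 30.25 p [ 654.9 -139.1  125.7] q [ 0.5613 -0.43    0.5613  0.4301] F [ 0.2  0.2 -0.1] g 1.003
centre crop [303.1 308.5] per crop px right [0.035 0.129] down [ 0.129 -0.036]
delta cm [ 8.07  2.69 -0.92]
```

View pics/p66.png

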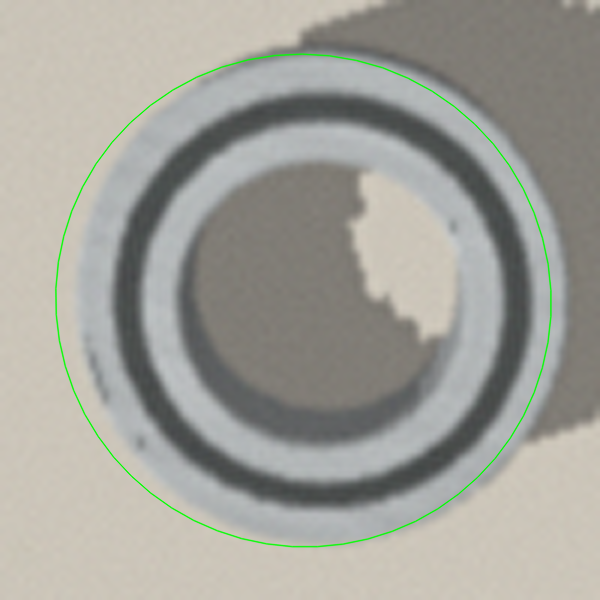

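>>> send_rows:
  rows: "1 3 1 -0.4 0;1 6 2.5 -0.7 0;1 8 2.7 -0.7 0;1 8.1 2.7 -0.7 0;1 8.1 2.7 -0.7 0;1 8.1 2.7 -0.7 0;1 8.1 2.7 -0.7 0"

```text
time_s: 30.95
eef_pos: [628.1, -139.6, 45.7]
ee_rot: [0.562, -0.431, 0.561, 0.429]
force: [0.2, -0.2, -0.2]
grip_width: 1.001
```

```bash
python3 - <<'E'
from seatview import *
s,w=pile('p66b',(627.1,-138.8),24,66)
delta(s,[627.1,-138.8,-26]); save(w,'w21')
E
```

```text
t 30.95 p [ 628.1 -139.6   45.7] q [ 0.5618 -0.4307  0.561   0.4292] F [ 0.2 -0.2 -0.2] g 1.001
t 31.0 p [ 628.  -139.6   45.5] q [ 0.5617 -0.4305  0.5611  0.4294] F [-0.7  0.2 -0.3] g 0.999
centre crop [305.4 303.5] per crop px right [0.026 0.096] down [ 0.102 -0.027]
delta cm [7.15 0.12 0.05]
```

View pics/p66b.png

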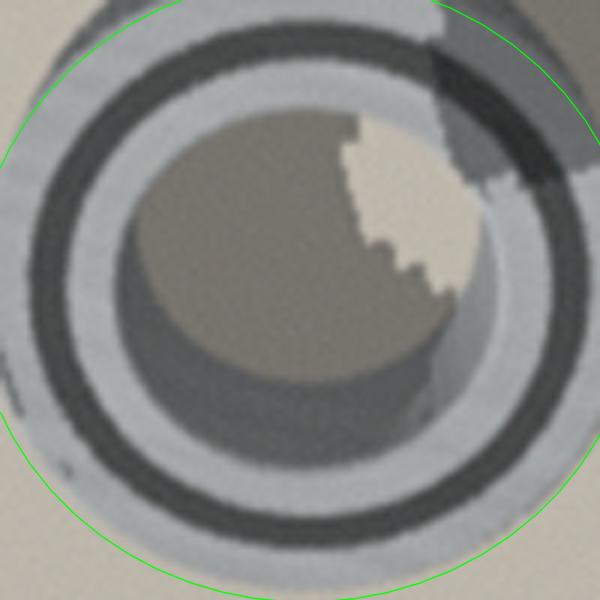

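View pics/w21.png

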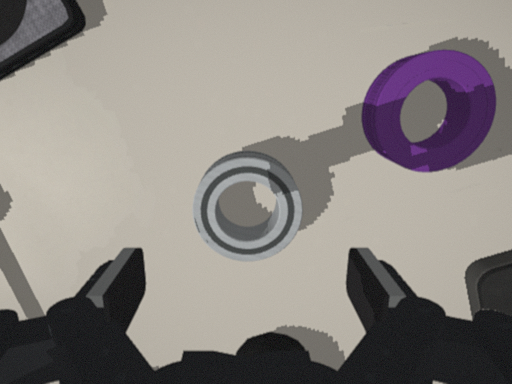

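>>> send_rows:
  rows: "1 2 0.1 0 0;1 4 0.1 0 0;1 6 0.1 0 0;1 7.1 0.1 0 0;1 7.1 0.1 0 0;1 7.1 0.1 0 0"

```text
time_s: 31.6
eef_pos: [627.0, -139.3, -25.7]
ee_rot: [0.562, -0.43, 0.561, 0.43]
force: [0.3, 0.4, 0.3]
grip_width: 1.0
```

>>> send_rows:
  rows: "0.85 0 0 0 0;0.6 0 0 0 0;0.6 0 0 0 0;0.6 0 0 0 0;0.6 0 0 0 0"
  grip_force: 65

```text
time_s: 32.1
eef_pos: [627.2, -139.4, -25.0]
ee_rot: [0.562, -0.431, 0.561, 0.429]
force: [-1.2, -0.1, 6.2]
grip_width: 0.737
```

>>> send_rows:
  rows: "0.6 -0.5 0 0 0;0.6 -2 0 0 0;0.6 -5 0 0 0;0.6 -9 0 0 0;0.6 -11 0 0 0;0.6 -11 0 0 0;0.6 -11 0 0 0"

```text
time_s: 32.8
eef_pos: [625.8, -138.9, 82.8]
ee_rot: [0.561, -0.429, 0.562, 0.43]
force: [0.1, -0.6, -5.8]
grip_width: 0.736
```

```bash
python3 - <<'E'
from seatview import *
inhand('w22',(464.4,-256),35,-25.2,66); s=st(); delta(s,[464.4,-256,85])
E
```

```text
t 32.8 p [ 625.8 -138.9   82.8] q [ 0.5612 -0.4295  0.5616  0.4303] F [ 0.1 -0.6 -5.8] g 0.736
delta cm [ 10.21  12.52 -15.52]
t 32.85 p [ 625.5 -138.8   81.8] q [ 0.5609 -0.429   0.5619  0.4308] F [-0.  -0.1 -5.9] g 0.734
delta cm [ -0.29  12.49 -15.52]
```

View pics/w22.png

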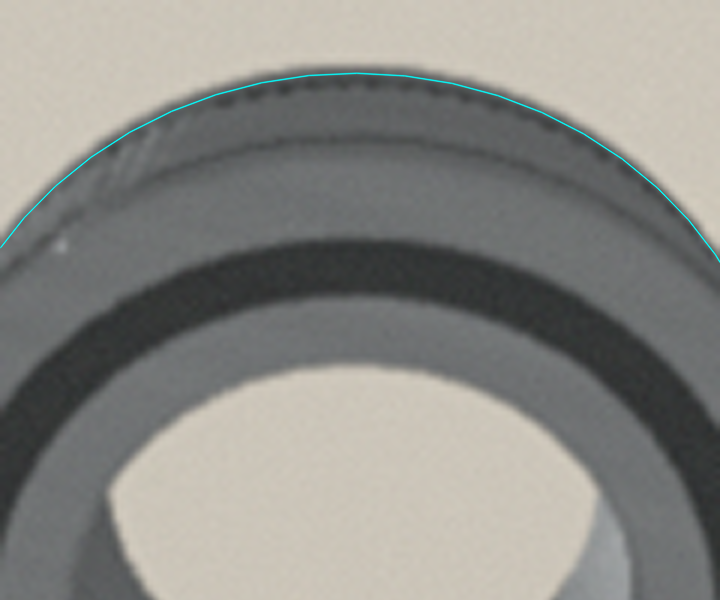

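>>> send_rows:
  rows: "0.6 0 2 -2.5 0;0.6 0 4.5 -5.6 0;0.6 0 7 -8.7 0;0.6 0 9.5 -11.8 0;0.6 0 11.5 -14.3 0;0.6 0 12.5 -15.5 0;0.6 0 12.5 -15.5 0;0.6 0 12.5 -15.5 0;0.6 0 12.5 -15.5 0"

```text
time_s: 33.75
eef_pos: [465.9, -255.4, 83.0]
ee_rot: [0.561, -0.43, 0.561, 0.43]
force: [0.8, -0.2, -5.6]
grip_width: 0.737
```

```bash
python3 - <<'E'
from h import *
s=st(); delta(s,[465,-256.2,10])
E
```

```text
t 33.75 p [ 465.9 -255.4   83. ] q [ 0.5612 -0.43    0.5611  0.4304] F [ 0.8 -0.2 -5.6] g 0.737
delta cm [ 7.3   0.07 -0.1 ]
```

>>> send_rows:
  rows: "0.6 2 0.1 -0.1 0;0.6 4.5 0.1 -0.1 0;0.6 6.8 0.1 -0.1 0;0.6 7.2 0.1 -0.1 0;0.6 7.2 0.1 -0.1 0;0.6 7.2 0.1 -0.1 0;0.6 7.2 0.1 -0.1 0"

```text
time_s: 34.45
eef_pos: [464.8, -257.3, 12.6]
ee_rot: [0.562, -0.431, 0.561, 0.429]
force: [-0.3, 0.6, -5.2]
grip_width: 0.733
```

```bash
python3 - <<'E'
from seatview import *
inhand('w23',(464.4,-256),35,-25.2,66)
E
```

```text
t 34.45 p [ 464.8 -257.3   12.6] q [ 0.5615 -0.4307  0.5612  0.4292] F [-0.3  0.6 -5.2] g 0.733
delta cm [3.18 0.08 0.12]
```

View pics/w23.png

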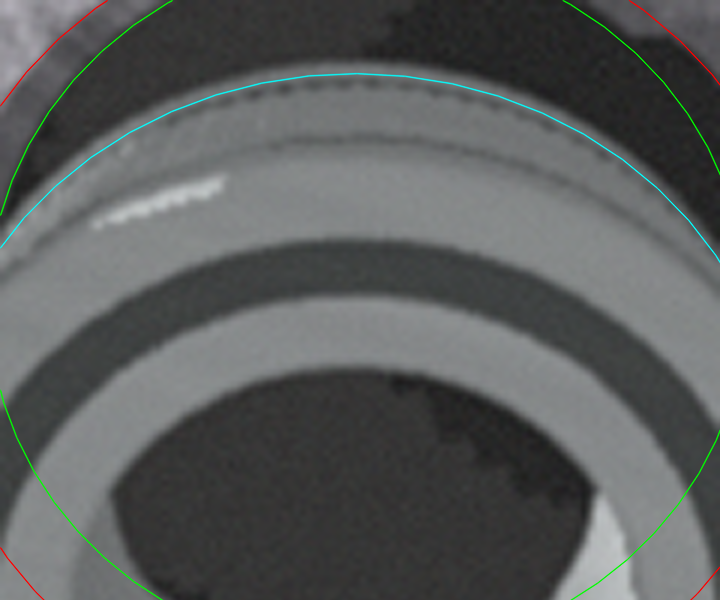

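>>> send_rows:
  rows: "0.6 0.8 0 0.1 0;0.6 1.6 0 0.1 0;0.6 2.2 0 0.1 0;0.6 2.6 0 0.1 0;0.6 2.7 0 0.1 0;0.6 2.7 0 0.1 0"

```text
time_s: 35.1
eef_pos: [464.3, -255.9, -15.8]
ee_rot: [0.561, -0.43, 0.561, 0.43]
force: [-0.1, 0.3, -6.1]
grip_width: 0.734
```

>>> send_rows:
  rows: "0.6 0.1 0 0 0;0.6 0.2 0 0 0;0.6 0.25 0 0 0;0.6 0.25 0 0 0"

```text
time_s: 35.5
eef_pos: [464.3, -255.9, -18.1]
ee_rot: [0.561, -0.43, 0.561, 0.43]
force: [-0.5, 0.9, -6.0]
grip_width: 0.732
```

>>> send_rows:
  rows: "0.6 0.05 0 0 0;0.6 0.1 0 0 0;0.6 0.1 0 0 0"

```text
time_s: 35.8
eef_pos: [464.4, -256.0, -19.0]
ee_rot: [0.561, -0.43, 0.561, 0.43]
force: [-1.2, 0.9, -2.7]
grip_width: 0.737
```

>>> send_rows:
  rows: "0.6 0.05 0 0 0;0.6 0.05 0 0 0;0.78 0.05 0 0 0;0.84 0.05 0 0 0;0.95 0.05 0 0 0;0.95 0.05 0 0 0;0.95 -1.5 0 0 0;0.95 -4 0 0 0;0.95 -8 0 0 0;0.95 -13 0 0 0;0.95 -13 0 0 0;0.95 -13 0 0 0"

```text
time_s: 37.0
eef_pos: [464.7, -256.2, 111.6]
ee_rot: [0.562, -0.431, 0.561, 0.429]
force: [0.1, 0.1, -0.1]
grip_width: 0.947
```

```bash
python3 - <<'E'
from seatview import *
s,w=view('v66',(464.4,-256),24,66,35)
p=capture('side'); save(p,'sideend'); t=capture('top'); save(t,'topend')
for n in ['ball_bar_center','loupe_center']:
    print(n,[(np.round(d['location'],1).tolist(),round(d['confidence'],2)) for d in nets.spot_point(t,n)][:2])
b=cv2.imread('pics/sideend.png')[120:320,120:320]; cv2.imwrite('pics/sideendc.png',cv2.resize(b,(600,600),interpolation=cv2.INTER_CUBIC))
E
```

```text
t 37.0 p [ 464.7 -256.2  111.6] q [ 0.5615 -0.4307  0.5613  0.4292] F [ 0.1  0.1 -0.1] g 0.947
ball_bar_center [([666.5, -346.8, 30.3], 0.73)]
loupe_center [([453.6, -130.3, 14.8], 0.47)]
```

View pics/v66.png

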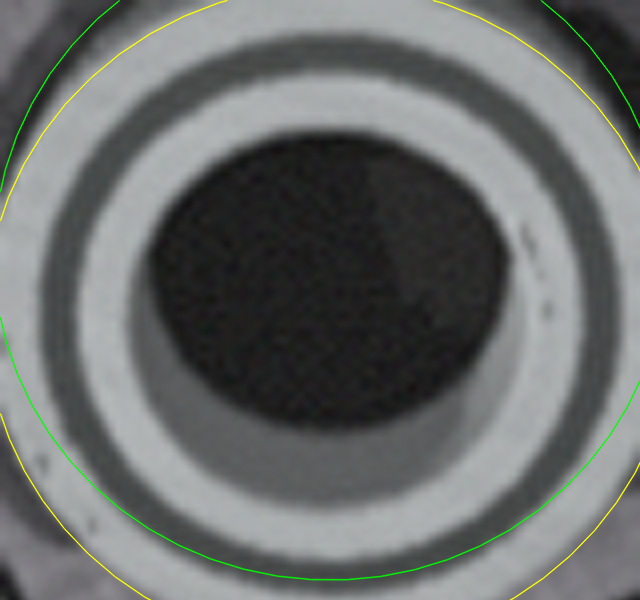

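View pics/sideendc.png

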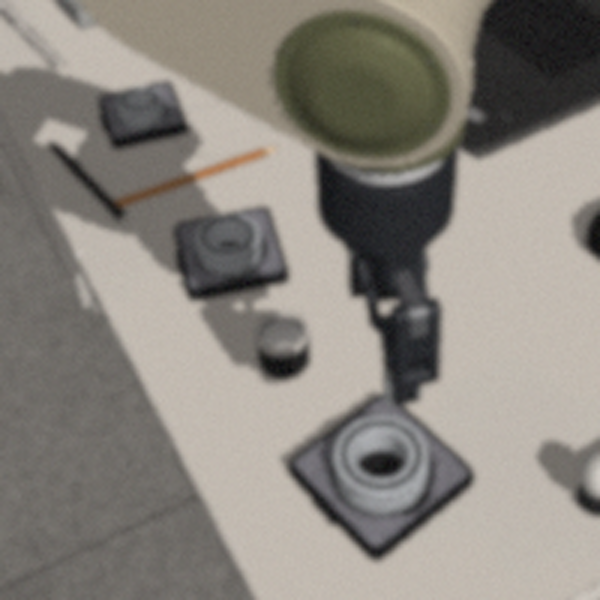

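View pics/topend.png

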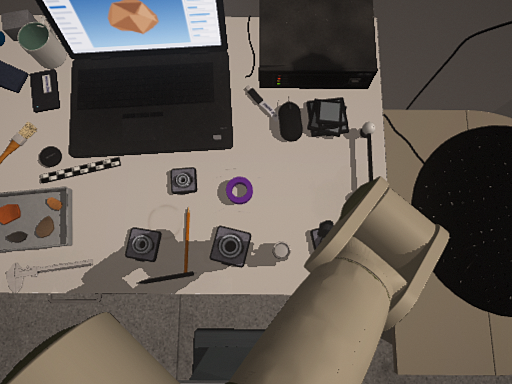

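```bash
python3 - <<'E'
from h import *
s=st(); delta(s,[650,110,150])
E
```

```text
t 37.25 p [ 463.9 -255.6  109.7] q [ 0.5613 -0.4291  0.5616  0.4307] F [-0.5  0.1  1.2] g 0.949
delta cm [-4.   -8.42 40.15]
```

>>> send_rows:
  rows: "0.95 -4 -1 3 0;0.95 -5 -2 7 0;0.95 -5 -3 12 0;0.95 -5 -4 17 0;0.95 -5 -5 22 0;0.95 -5 -6 27 0;0.95 -5 -7 32 0;0.95 -5 -8 37 0;0.95 -5 -8.4 40.2 0;0.95 -5 -8.4 40.2 0;0.95 -5 -8.4 40.2 0;0.95 -5 -8.4 40.2 0"

```text
time_s: 38.45
eef_pos: [650.0, 109.2, 160.4]
ee_rot: [0.561, -0.429, 0.562, 0.43]
force: [0.2, 0.3, 0.1]
grip_width: 0.954
```

>>> send_rows:
  rows: "0.95 0 0 0 0;0.95 0 0 0 0;0.95 0 0 0 0;0.95 0 0 0 0"

```text
time_s: 38.85
eef_pos: [650.2, 109.9, 161.0]
ee_rot: [0.562, -0.43, 0.561, 0.43]
force: [-0.3, 0.4, 0.7]
grip_width: 0.953
```

```bash
python3 - <<'E'
from seatview import *
s,w=view('v32b',(624.8,116.4),18,32,18); save(w,'wend')
t=capture('top'); save(t,'topend2')
for n in ['ball_bar_center','loupe_center']:
    print(n,[(np.round(d['location'],1).tolist(),round(d['confidence'],2)) for d in nets.spot_point(t,n)][:2])
E
```

```text
t 38.85 p [650.2 109.9 161. ] q [ 0.5615 -0.4298  0.5615  0.4297] F [-0.3  0.4  0.7] g 0.953
ball_bar_center [([669.3, -348.0, 33.9], 0.56)]
loupe_center [([453.8, -127.8, 18.9], 0.79)]
```

View pics/v32b.png

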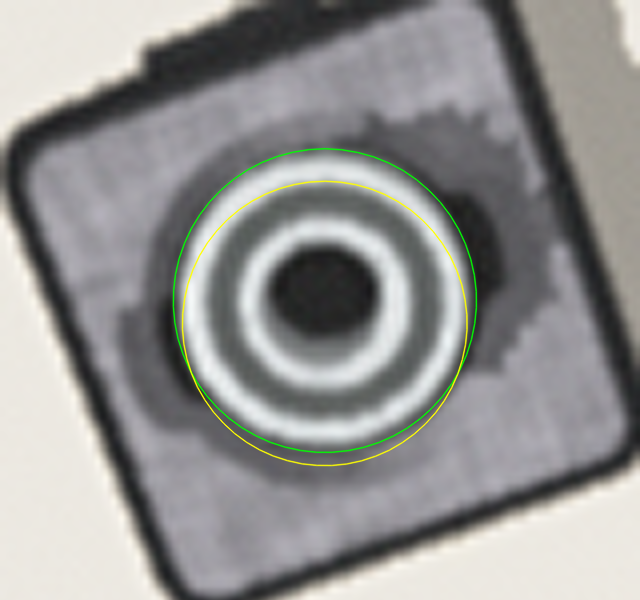

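```bash
python3 - <<'E'
from h import *
st(); print(workorder.finish_job())
E
```

```text
t 39.05 p [650.3 110.2 160.9] q [ 0.5614 -0.4299  0.5614  0.4299] F [-0.6  0.2  0.7] g 0.95
the job is handed in; nothing more can be done
None
```

I took the pile apart ring by ring (32, 43, 54, then 66 mm), seated each ring in its own case, and handed the job in at about 39 s. The hand-in reports no verdict. I left the purple look-alike ring alone.

**Placement:** Each ring was lowered until the wrist force showed it touching, within about 1 mm of the expected height, and only then released. The wrist pictures show all four seated and level. The 43, 54 and 66 mm rings are within about 1 mm of centre.

**32 mm ring:** This one is off-centre. It is 2.6 mm from my first estimate of the seat centre, but about 1.5 mm when judged against the recess rim; the allowance is 6 mm. It also touched down about 0.8 mm higher than predicted, so it may have brushed the taper.

**Ball bar and loupe:** The network's positions at the end agree with the start to within about 4 mm, which is its own accuracy.

**Two things that did not go to plan:**
- **Fingertip position:** The visible fingertips sit about 33 mm behind the reported TCP, which does not match the interface text. I set the grasp heights from the pictures instead.
- **Extra push:** While gripping the 32 mm ring I sent one row 10 mm too far down, and the wrist read 53 N before I reversed it. That is below the 120 N limit, and the pictures afterwards showed nothing had moved.

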